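Press-test ceramic lamp switches and pull the stiff one

TASK

Test the three ceramic lamp switches on the sloping inspection stand: press every cap straight in until it clicks and stays in. One of the three has glaze in its bore and needs more than twice the push of the others; find which one it is, lift it out and set it down gently, standing upright, inside the olive-green dish for regrinding. Leave the other two pressed in and in their pockets, and do not shift or tip the dish, the glaze jar or the cups.

Things in the scene. Friction and masses are not known exactly. Their poses are not given: they have to be found in the camera images.
- stand_middle_pocket (a point): Fixed stand of dark steel tube; its pale wooden board (96 mm along the slope, 236 mm wide) slopes 28 degrees, low edge towards the robot. Point: centre of the mouth of the middle of three pockets (46 mm wide, 8 mm deep), on the board's face, 66 mm up. Axes: x level, away from the low edge; y level, along the board; z up. The face looks along (-sin 28deg, 0, cos 28deg). Other pockets 75 mm either side in y.
- light_bar_front (a point): Middle of the lower front edge of the aluminium LED light bar (254 mm long, 52 mm deep, 20 mm high) fixed over the stand's board: 18 mm beyond the pockets' centre line in the stand's x, 200 mm above the pocket's mouth. Because of it a gripper reaches the switches only leaning with the slope, not straight down. It stands on steel tubes at the stand's back. Axes as the stand's.
- switch_a_mid (a point): One of three identical-looking switches: white glazed round ceramic body, 44 mm diameter (40 at its terracotta foot), 34 mm high, about 175 g, brass ring and black cap (26 mm wide) on top. Point: centre of the body, 17 mm above its foot; z axis: foot to cap. It starts in a pocket, square to the board, 26 mm of its body above it; which pocket varies. Grip the sides, fingers along the board's width.
- switch_b_mid (a point): Second switch, as switch_a.
- switch_c_mid (a point): Third switch, as switch_a.
- switch_a_cap_top (a point): Centre of the top of switch_a's cap, moving with it; out, it stands 9.5 mm above the ceramic body. Push-pull action: resistance peaks in the first 2 mm, fades, and past about 3.2 mm the cap snaps in and stays in (pressing again does not release it). Two switches peak at about 5 N and stay in at 6 mm; the stiff one, which looks the same, peaks at about 13 N and stays in at 5 mm.
- switch_b_cap_top (a point): Cap of switch_b, as for switch_a.
- switch_c_cap_top (a point): Cap of switch_c, as for switch_a.
- switch_a_cap (a joint): How far the cap of switch_a is pressed in (m): about 0 out, 0.006 in (0.005 for the stiff switch).
- switch_b_cap (a joint): The same for switch_b.
- switch_c_cap (a joint): The same for switch_c.
- olive_dish_floor (a point): Olive-green glazed dish, loose, round, 164 mm wide over the rim, 43 mm high, for switches that need regrinding. The point is the centre of its inner floor, 10 mm above its underside; the flat floor is about 95 mm across.
- glaze_jar_3: Bystander: blue glaze jar with black lid, 65 mm diameter, 86 mm high; origin at the centre of its underside. It and the dish change places between starts.
- bisque_cup: Bystander: pink unglazed cup, 69 mm wide, 62 mm high; origin at the centre of its underside.
- black_cup_1: Bystander: black footed cup, 112 mm wide, 80 mm high; origin at the centre of its underside.
- cabinet_near_corner (a point): Nearest corner, at top height (205 mm), of the fixed wooden drawer cabinet behind the work, its drawer pulled out a little; keep the arm clear of it. It never moves. Seen from above in the robot's frame, its left side runs from here by (+0.21, +0.18) m and its right side by (+0.16, -0.21) m.
Mind the look-alikes: they are no part of the job. Leave any red look-alike of the part that bears switch_c_mid alone.

How it is judged:
On the way:
1. all three caps have been pressed until they clicked in, and are in together (value of joint each of switch_a_cap, switch_b_cap, switch_c_cap above 0.0043 m), for 0.2 s.
At the end, for the whole second after the job is handed in: All caps are in. The stiff switch (cap in by 4.3 to 5.5 mm) stands at rest, upright within 0.2 rad, on the floor of the olive dish, its axis within 45 mm of the dish's centre; the two easy ones (caps in by over 5.5 mm) are in their pockets within 6 mm of where they started (((value of joint switch_a_cap above 0.0055 m and distance of switch_a_mid from where it was at the start of the episode below 0.006 m) or (value of joint switch_a_cap between 0.0043 and 0.0055 m and horizontal distance between switch_a_mid and olive_dish_floor below 0.045 m and z of switch_a_mid in the frame of olive_dish_floor between 0.01 and 0.024 m and angle between switch_a_mid's own z axis and vertical below 0.2 rad and linear speed of switch_a below 0.02 m/s)) and ((value of joint switch_b_cap above 0.0055 m and distance of switch_b_mid from where it was at the start of the episode below 0.006 m) or (value of joint switch_b_cap between 0.0043 and 0.0055 m and horizontal distance between switch_b_mid and olive_dish_floor below 0.045 m and z of switch_b_mid in the frame of olive_dish_floor between 0.01 and 0.024 m and angle between switch_b_mid's own z axis and vertical below 0.2 rad and linear speed of switch_b below 0.02 m/s)) and ((value of joint switch_c_cap above 0.0055 m and distance of switch_c_mid from where it was at the start of the episode below 0.006 m) or (value of joint switch_c_cap between 0.0043 and 0.0055 m and horizontal distance between switch_c_mid and olive_dish_floor below 0.045 m and z of switch_c_mid in the frame of olive_dish_floor between 0.01 and 0.024 m and angle between switch_c_mid's own z axis and vertical below 0.2 rad and linear speed of switch_c below 0.02 m/s))); the robot touches nothing.
It fails at once if the dish, the glaze jar or a cup is shifted by more than 25 mm or tipped (distance of any of olive_dish_floor, glaze_jar_3, bisque_cup, black_cup_1 from where it was at the start of the episode above 0.025 m or angle between any of glaze_jar_3, bisque_cup, black_cup_1's own z axis and vertical above 0.5 rad).
It fails at once if a switch is dropped (falls free by more than about 15 mm) ((linear speed of switch_a above 0.55 m/s and contact force between switch_a and the fingers below 0.1 N) or (linear speed of switch_b above 0.55 m/s and contact force between switch_b and the fingers below 0.1 N) or (linear speed of switch_c above 0.55 m/s and contact force between switch_c and the fingers below 0.1 N)).
It also fails if it takes over 54 s, if anything falls off the work surface, if the arm or the gripper's body presses on something with over 40 N, if the wrist force passes 120 N, or if a joint passes its speed limit or range.

ROBOT

A 7-joint arm with a two-finger parallel gripper is mounted at the origin on the work surface; the furniture and walls round the work are solid. World frame = base frame: x ahead of the robot, y to its left, z up, the work surface at z = 0. Lengths are in m, angles in rad, forces in N, time in s.
With the tool pointing down it reaches from about 0.425 to 0.925 m from the base axis. Payload 6.8 kg.
Tool frame: the origin (TCP) lies on the front face of the gripper's body, between the roots of the fingers; the fingertips stand 80 mm ahead of it and the grasp point (between the pads) lies 61 mm ahead of it; z points along the fingers, y is the direction in which the jaws open and shut (so a half turn about z gives the same grasp; the last joint's range is limited). The gripper opens to 88 mm and grips with 3 to 60 N. Pads are 20 mm wide; open, the fingers measure 115 mm over their backs; the gripper's body (75 mm by 178 mm) begins 61 mm behind the grasp point.
Start: joints at [-1.288, 0.477, 0.022, 1.555, -0.011, 1.109, -0.083], TCP at [0.257, 0.624, 0.303] pointing down, gripper open.
Joint ranges: [-2.96, 2.96], [-0.34, 2.1], [-1.41, 1.46], [0.24, 2.44], [-1.37, 4.51], [0.17, 1.92], [-2.96, 2.96]. Speed limits (rad/s): [2.39, 2.39, 3.14, 3.14, 3.14, 3.14, 3.14].

INTERFACE

Orientations are given as a rotation vector (axis times angle).
In Python, from station import manip gives the robot as it stands.
- The arm moves only by the tool play_rows, never from a script. Its arguments are lists of equal length, an entry for each row: "dp": the shift along the tool's x, y, z in mm, a list of three; "turn": the turn about the tool's z in degrees. In form: {"dp": [[dx, dy, dz], ...], "turn": [turn, ...]}. A call has 1 to 20 rows; each row is the pose to reach, as a shift and turn from the pose commanded when the call began, along the tool's axes at that moment; what a row does not reach only later rows make up. A row lasts 1/8 s, in which the tool goes at most 62.5 mm and 10.7 degrees, less where a joint would pass 70% of its speed; a pose out of reach is approached as far as the arm can. A call with a gripper value outside its range is refused whole. "grip" is the finger opening in mm, from 0 to 87.8, set as the call begins (left out, the last holds). The fingers move at their own pace and stop on an object; the grip force is fixed at half the most. Time passes only in rows, so rows that repeat a pose let the fingers close. It gives the time, the measured TCP pose, the force and the opening at its end, in the units of the state.
- manip.read_state(): the state, without advancing time (a new reading comes with each control period).
- manip.snapshot(name): name is "scene" or "top"; returns a dict with "pixels" (384x512x3 uint8, blue, green, red), "depth" (384x512 float32, m along the optical axis (not along the pixel's ray), 0 where there is no reading), "fx", "fy", "cx", "cy" (pixels), "distortion" ([k1, k2, p1, p2, k3] as OpenCV has them; the pictures are not rectified), "pose" (4x4, takes a point from camera to world coordinates). Camera axes: x right, y down, z forward; pixel columns grow to the right and rows downward; lengths in m; the calibration is good to about 2 mm. A picture is of the moment at which its call begins.
- manip.hand_in(): hands the job in, once; it reports no verdict.
The state is a dict: "t": time; "qpos": joint angles; "qvel": joint speeds; "joint_efforts": joint torques, N m; "tool_pos": TCP position; "orientation": TCP orientation; "ft_force": force on the tool from outside, world axes, zero at the start; "ft_torque": the same for the moment, N m; "grip_width": finger opening in m.
Only numpy, scipy, OpenCV 4.12 (cv2) and the standard library are available. Lean on these libraries where they do the work, as an engineer would, in place of code of your own. Each camera call takes 0.05 s, during which the arm holds its last target.

## Working session

There is one attempt and no reset: what is moved stays moved. The work goes in short steps, Python scripts to look and compute and a tool call to move; the robot and the scene stay as the last step left them, time stands still between calls to the robot, and variables do not carry over. Pictures are saved under pics/ and viewed, and the job is handed in when it is done.

Besides the shell and the picture viewer there is one more tool, called by a JSON object that holds its "method" and its "body". play_rows: Moves the arm, as the interface text tells. Its arguments: {"type":"object","properties":{"dp":{"type":"array","items":{"type":"array","items":{"type":"number"}}},"turn":{"type":"array","items":{"type":"number"}},"grip":{"type":"number"}},"required":["dp","turn"]}

```bash
ls; mkdir -p pics; python3 - <<'E'
from station import manip
import cv2,numpy as np
s=manip.read_state()
for k,v in s.items(): print(k,np.round(v,4))
for n in ("scene","top"):
    d=manip.snapshot(n); cv2.imwrite(f"pics/{n}0.png",d["pixels"]); np.savez(f"{n}0.npz",**d)
    print(n,d["fx"],d["fy"],d["cx"],d["cy"],d["distortion"]);print(np.round(d["pose"],4))
E
```

```text
pics
t 0.0
qpos [-1.2881  0.4778  0.0224  1.5564 -0.0115  1.1093 -0.0831]
qvel [-0.0004 -0.0018 -0.0001  0.0001  0.0015  0.0006  0.0001]
joint_efforts [-2.00000e-04 -5.82842e+01  1.53440e+00 -2.72619e+01 -5.43000e-02
  1.70000e-02  2.00000e-04]
tool_pos [0.257  0.6237 0.3017]
orientation [-6.0990e-01 -3.0816e+00  2.8000e-03]
ft_force [-0.1658  0.2763  0.0896]
ft_torque [0.0095 0.0146 0.02  ]
grip_width 0.088
scene 476.7335436879666 476.7335436879666 256.68683356422815 190.26111631839265 [-0.14190359  0.          0.          0.          0.        ]
[[-0.6145 -0.4915  0.6171 -0.4175]
 [-0.7888  0.3915 -0.4737  0.7474]
 [-0.0088 -0.7779 -0.6283  0.9846]
 [ 0.      0.      0.      1.    ]]
top 348.8213245697515 348.8213245697515 257.62633275324134 190.2742490820344 [-0.08178237  0.          0.          0.          0.        ]
[[-0.0974 -0.97    0.2227  0.2091]
 [-0.9952  0.0934 -0.0283  0.1445]
 [ 0.0066 -0.2244 -0.9745  1.0267]
 [ 0.      0.      0.      1.    ]]
```

View pics/scene0.png

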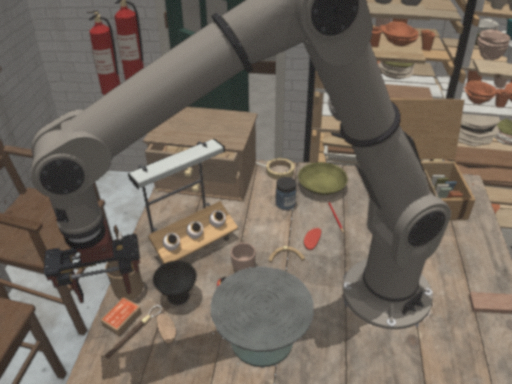

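View pics/top0.png

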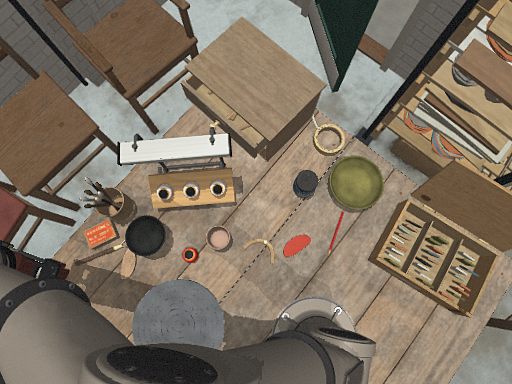

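Top view: stand with three switches at about (164,193), (191,191) and (218,189); dish at (356,183), jar at (306,183), black cup at (145,237), bisque cup at (219,238), and the red look-alike at (190,255).

```bash
cat > h.py <<'E'
import numpy as np,cv2
def load(n): return dict(np.load(n))
def K(d): return np.array([[d["fx"],0,d["cx"]],[0,d["fy"],d["cy"]],[0,0,1]],float)
def ray(d,uv):
    p=cv2.undistortPoints(np.array(uv,float).reshape(-1,1,2),K(d),d["distortion"]).reshape(-1,2)
    r=np.c_[p,np.ones(len(p))]
    return d["pose"][:3,3], r@d["pose"][:3,:3].T
def deproj(d,uv,depth):
    o,r=ray(d,uv); return o+r*np.array(depth).reshape(-1,1)
def cloud(d):
    h,w=d["depth"].shape; u,v=np.meshgrid(np.arange(w),np.arange(h))
    return deproj(d,np.c_[u.ravel(),v.ravel()],d["depth"].ravel()).reshape(h,w,3)
def proj(d,P):
    T=np.linalg.inv(d["pose"]); rv=cv2.Rodrigues(T[:3,:3])[0]
    return cv2.projectPoints(np.array(P,float).reshape(-1,1,3),rv,T[:3,3],K(d),d["distortion"])[0].reshape(-1,2)
E
python3 - <<'E'
from h import *
for n,b in (("top",(140,160,250,220)),("scene",(140,190,250,270))):
    d=load(n+"0.npz"); x0,y0,x1,y1=b
    cv2.imwrite(f"pics/{n}0z.png",cv2.resize(d["pixels"][y0:y1,x0:x1],None,fx=7,fy=7,interpolation=cv2.INTER_CUBIC))
d=load("top0.npz"); C=cloud(d)
for nm,u,v in (("sw1",164,193),("sw2",191,191),("sw3",218,189),("dish",356,183),("jar",306,183),("black",145,237),("pink",219,238),("barL",120,160),("barR",228,153),("cab",262,158),("red",190,255),("board",178,205),("board",178,180)):
    print(nm,np.round(C[v,u],3))
E
```

```text
sw1 [0.438 0.374 0.097]
sw2 [0.437 0.3   0.096]
sw3 [0.436 0.225 0.096]
dish [ 0.436 -0.185  0.006]
jar [ 0.433 -0.02   0.083]
black [0.329 0.445 0.046]
pink [0.311 0.241 0.006]
barL [0.478 0.424 0.286]
barR [0.471 0.181 0.283]
cab [0.544 0.091 0.002]
red [0.268 0.322 0.041]
board [0.412 0.348 0.045]
board [0.477 0.337 0.078]
```

```bash
python3 - <<'E'
from h import *
for n in("top","scene"):
  d=load(n+"0.npz"); C=cloud(d)
  hsv=cv2.cvtColor(d["pixels"],cv2.COLOR_BGR2HSV)
  # board mask: wood coloured points lying with z .03-.12 in the stand's region
  x,y,z=C[...,0],C[...,1],C[...,2]
  reg=(x>.40)&(x<.66)&(y>.15)&(y<.48)
  m=reg&(z>.03)&(z<.10)&(hsv[...,1]>90)&(d["depth"]>0)
  P=C[m]; 
  for it in range(5):
    c=P.mean(0); U,S,V=np.linalg.svd(P-c,full_matrices=False); nrm=V[2]*np.sign(V[2][2]); r=(P-c)@nrm; P=P[abs(r)<max(.003,1.5*r.std())]
  print(n,len(P),"c",np.round(c,4),"n",np.round(nrm,4),"tilt",np.degrees(np.arccos(nrm[2])),"az",np.degrees(np.arctan2(-nrm[1],-nrm[0])))
  # black cap-like & white
  w=reg&(z>.06)&(z<.16)&(hsv[...,2]<60)
  nl,lab,st,ce=cv2.connectedComponentsWithStats(w.astype(np.uint8))
  for i in range(1,nl):
    if st[i,4]>8: print(" dark",st[i],np.round(ce[i],1),np.round(np.median(C[lab==i],0),4))
  g=(hsv[...,0]>22)&(hsv[...,0]<45)&(hsv[...,1]>100)&(x>.2)&(x<.8)&(y<.15)&(y>-.3)&(z<.08)
  g=cv2.morphologyEx(g.astype(np.uint8),cv2.MORPH_OPEN,np.ones((3,3)))
  nl,lab,st,ce=cv2.connectedComponentsWithStats(g); i=1+np.argmax(st[1:,4]); Q=C[lab==i]
  print(" dish",st[i],Q.min(0),Q.max(0)); 
  rim=Q[Q[:,2]>.035]; (a,b),rr=cv2.minEnclosingCircle(rim[:,:2].astype(np.float32)); print("rim circ",a,b,rr)
  fl=Q[(Q[:,2]<.014)]; print("floor",len(fl),fl.mean(0) if len(fl) else 0)
E
```

```text
top 1863 c [0.4532 0.3016 0.0659] n [-0.4698  0.004   0.8828] tilt 28.019782857003857 az -0.4870710823735573
 dark [214 185   8   9  57] [217.4 189. ] [0.4355 0.227  0.0963]
 dark [186 188   9   8  56] [190.  191.5] [0.4359 0.3025 0.096 ]
 dark [159 190   9   8  56] [162.9 193.5] [0.4379 0.3768 0.0972]
 dish [ 330  156   53   53 1843] [ 0.3543532  -0.25302358 -0.00160056] [ 0.52158755 -0.09594084  0.04423263]
rim circ 0.4322139620780945 -0.1753813773393631 0.08123860508203506
floor 1013 [ 0.43332089 -0.17741103  0.00948172]
scene 1255 c [0.4461 0.311  0.0639] n [-4.720e-01 -5.000e-04  8.816e-01] tilt 28.16583532067178 az 0.06664800913419325
 dark [217 213   5   5  19] [218.6 215.3] [0.4339 0.2294 0.0976]
 dark [194 224   5   6  22] [196.  226.9] [0.4322 0.3042 0.0962]
 dark [170 236   5   6  26] [172.  238.5] [0.4321 0.3791 0.0986]Traceback (most recent call last):
  File "<stdin>", line 20, in <module>
    return _wrapfunc(a, 'argmax', axis=axis, out=out, **kwds)
    return bound(*args, **kwds)
ValueError: attempt to get argmax of an empty sequence
```

View pics/top0z.png

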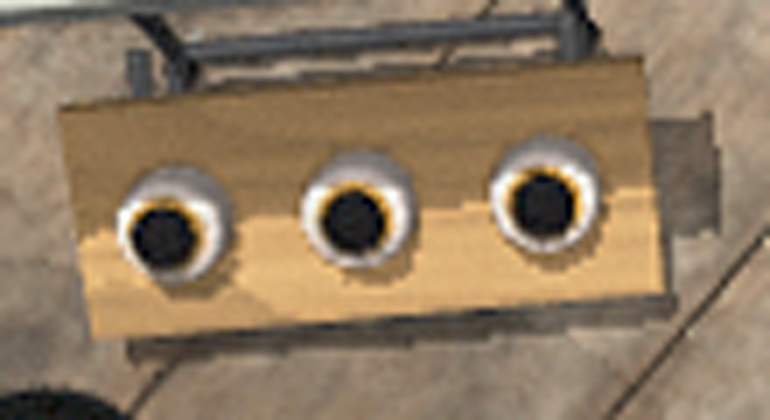

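View pics/scene0z.png

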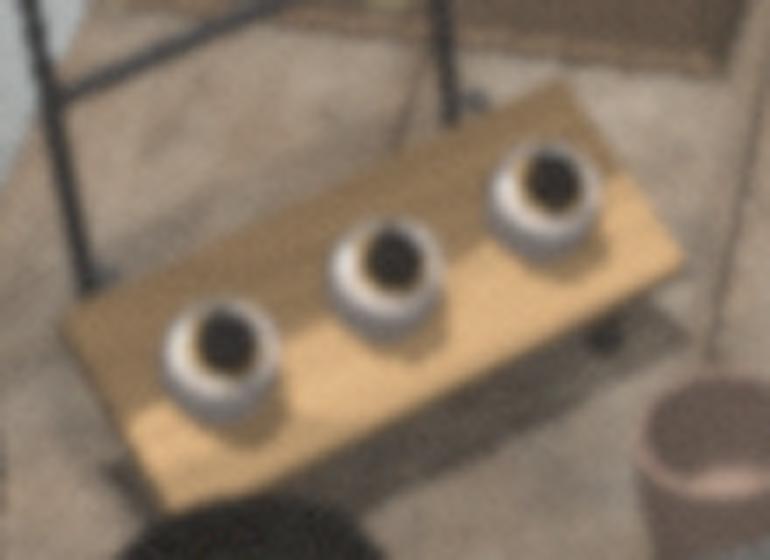

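```bash
cat >> h.py <<'E'
from scipy.spatial.transform import Rotation as Rn
def st(p=True):
    from station import manip
    s=manip.read_state(); R=Rn.from_rotvec(s["orientation"]).as_matrix()
    if p:
        print("t %.2f pos"%s["t"],np.round(s["tool_pos"],4),"x",np.round(R[:,0],3),"y",np.round(R[:,1],3),"z",np.round(R[:,2],3),"lean %.2f az %.1f"%(np.degrees(np.arccos(-R[2,2])),np.degrees(np.arctan2(R[1,2],R[0,2]))))
        print(" q",np.round(s["qpos"],3),"F",np.round(s["ft_force"],2),"w",round(float(s["grip_width"])*1000,2))
    return s,R
E
python3 - <<'E'
from h import *
st()
A,B=load("top0.npz"),load("scene0.npz")
for ua,ub in (((217.4,189),(218.6,215.3)),((190,191.5),(196,226.9)),((162.9,193.5),(172,238.5))):
    oa,ra=ray(A,[ua]);ob,rb=ray(B,[ub]);ra=ra[0];rb=rb[0]
    pa=oa+ra*(.0973-oa[2])/ra[2];pb=ob+rb*(.0973-ob[2])/rb[2]
    l=np.linalg.lstsq(np.c_[ra,-rb],ob-oa,rcond=None)[0];m1=oa+ra*l[0];m2=ob+rb*l[1]
    print(np.round(pa,4),np.round(pb,4),"tri",np.round((m1+m2)/2,4),np.linalg.norm(m1-m2))
C=cloud(A); hsv=cv2.cvtColor(A["pixels"],cv2.COLOR_BGR2HSV)
# bar and board edges
m=(C[...,2]>.25)&(C[...,2]<.31)&(C[...,0]>.4)&(C[...,0]<.6)&(C[...,1]>.1)&(C[...,1]<.5)
P=C[m].astype(np.float32);print("bar",P.min(0),P.max(0),cv2.minAreaRect(P[:,:2]))
m=(C[...,2]>.15)&(C[...,0]>.4)&(C[...,0]<.9)&(C[...,1]>-.3)&(C[...,1]<.12);P=C[m];print("cabinet",P.min(0),P.max(0),len(P))
E
```

```text
t 0.10 pos [0.257  0.6237 0.3018] x [-0.925  0.381 -0.   ] y [ 0.381  0.925 -0.002] z [-0.    -0.001 -1.   ] lean 0.09 az -107.5
 q [-1.288  0.478  0.022  1.556 -0.011  1.109 -0.083] F [-0.62 -0.68  0.93] w 87.9
[0.4356 0.2268 0.0973] [0.4325 0.2297 0.0973] tri [0.4367 0.2272 0.0929] 5.212867166736219e-06
[0.4358 0.3021 0.0973] [0.4318 0.3048 0.0973] tri [0.4367 0.3026 0.0925] 0.0008209316734975923
[0.4374 0.3768 0.0973] [0.4333 0.3793 0.0973] tri [0.4382 0.3776 0.0927] 0.0008931851176765988Traceback (most recent call last):
  File "<stdin>", line 12, in <module>
cv2.error: OpenCV(4.12.0) /io/opencv/modules/imgproc/src/convhull.cpp:143: error: (-215:Assertion failed) total >= 0 && (depth == CV_32F || depth == CV_32S) in function 'convexHull'
```

{"method": "play_rows", "body": {"dp": [[0,0,-50],[0,0,-100],[0,0,-150]], "turn": [-7.5,-15,-22.4]}}

```text
t: 0.48
tool_pos: [0.2571, 0.6238, 0.4537]
orientation: [0.007, -3.141, 0.002]
ft_force: [0.3, 0.2, -0.4]
grip_width: 0.0877
```

```bash
python3 -c "
from h import *;st()"
```

```text
t 0.47 pos [0.2571 0.6238 0.4537] x [-1.    -0.004  0.   ] y [-0.004  1.    -0.001] z [-0.    -0.001 -1.   ] lean 0.06 az -104.4
 q [-1.241  0.392 -0.046  1.345  0.018  1.406  0.289] F [ 0.3   0.19 -0.36] w 87.66
```

{"method": "play_rows", "body": {"dp": [[-28,-56,-8],[-56,-112,-16],[-84,-168,-24],[-112,-224,-32],[-140,-280,-40],[-168,-336,-48],[-196,-392,-56],[-224,-448,-64],[-252,-504,-72],[-280,-560,-80],[-293,-610,-100]], "turn": [0,0,0,0,0,0,0,0,0,0,0]}}

```text
t: 1.85
tool_pos: [0.5505, 0.0123, 0.5517]
orientation: [0.0, -3.139, 0.001]
ft_force: [0.2, 0.2, 0.1]
grip_width: 0.0876
```

```bash
python3 -c "
from h import *;st()"
```

```text
t 1.85 pos [0.5505 0.0123 0.5517] x [-1.    -0.     0.003] y [-0.     1.    -0.001] z [-0.003 -0.001 -1.   ] lean 0.15 az -165.5
 q [-0.487  0.133  0.41   1.487 -0.053  1.534  1.492] F [0.21 0.19 0.1 ] w 87.58
```

{"method": "play_rows", "body": {"dp": [[0,0,-50],[0,0,-100],[0,0,-150],[0,0,-200],[0,0,-250],[0,0,-300]], "turn": [0,0,0,0,0,0]}}

```text
t: 2.6
tool_pos: [0.5335, 0.0135, 0.7627]
orientation: [0.0, 3.068, 0.004]
ft_force: [-0.0, -0.4, -0.0]
grip_width: 0.0876
```

```bash
python3 -c "
from h import *;st()"
```

```text
t 2.60 pos [0.5335 0.0135 0.7627] x [-0.997  0.    -0.074] y [-0.     1.     0.003] z [ 0.074  0.003 -0.997] lean 4.24 az 2.2
 q [-0.671  0.152  0.68   1.031 -0.104  1.915  1.531] F [-0.03 -0.45 -0.03] w 87.61
```

{"method": "play_rows", "body": {"dp": [[0,0,-50],[0,0,-100],[0,0,-150],[0,0,-150]], "turn": [0,0,0,0]}}

```text
t: 3.1
tool_pos: [0.5077, 0.0125, 0.8006]
orientation: [-0.0, 2.991, 0.01]
ft_force: [-0.5, 0.9, 0.5]
grip_width: 0.0877
```

```bash
python3 -c "
from h import *;st()"
```

```text
t 3.10 pos [0.5077 0.0125 0.8006] x [-0.989  0.    -0.15 ] y [-0.001  1.     0.007] z [ 0.15   0.007 -0.989] lean 8.62 az 2.6
 q [-0.953  0.093  0.949  1.02  -0.085  1.915  1.525] F [-0.49  0.89  0.48] w 87.71
```

{"method": "play_rows", "body": {"dp": [[0,0,60],[0,0,120],[0,0,120]], "turn": [0,0,0]}}

```text
t: 3.48
tool_pos: [0.5242, 0.014, 0.6764]
orientation: [-0.003, 3.003, 0.008]
ft_force: [-0.2, 0.2, 0.9]
grip_width: 0.0878
```

```bash
python3 -c "
from h import *;st()"
```

```text
t 3.48 pos [0.5242 0.014  0.6764] x [-0.99  -0.001 -0.138] y [-0.002  1.     0.005] z [ 0.138  0.005 -0.99 ] lean 7.93 az 2.1
 q [-1.036  0.003  0.909  1.355  0.01   1.648  1.447] F [-0.24  0.25  0.9 ] w 87.8
```

{"method": "play_rows", "body": {"dp": [[-40,0,-45],[-80,0,-90],[-120,0,-135],[-160,0,-180],[-200,0,-225],[-240,0,-270]], "turn": [0,0,0,0,0,0]}}

```text
t: 4.22
tool_pos: [0.5945, 0.0134, 0.8552]
orientation: [0.032, 2.836, -0.016]
ft_force: [0.7, -0.7, -0.2]
grip_width: 0.0879
```

```bash
python3 -c "
from h import *;st()"
```

```text
t 4.22 pos [0.5945 0.0134 0.8552] x [-0.954  0.02  -0.3  ] y [ 0.024  1.    -0.008] z [ 0.3   -0.015 -0.954] lean 17.49 az -2.8
 q [-0.392  0.265  0.427  0.675 -0.102  1.916  1.505] F [ 0.73 -0.74 -0.23] w 87.91
```

{"method": "play_rows", "body": {"dp": [[-30,0,-45],[-60,0,-90],[-90,0,-135],[-120,0,-180]], "turn": [0,0,0,0]}}

```text
t: 4.72
tool_pos: [0.5484, 0.0473, 0.9423]
orientation: [-0.014, 2.644, -0.005]
ft_force: [1.1, -0.7, -0.6]
grip_width: 0.0879
```

```bash
python3 -c "
from h import *;st()"
```

```text
t 4.72 pos [0.5484 0.0473 0.9423] x [-0.879 -0.011 -0.477] y [-0.009  1.    -0.006] z [ 0.477 -0.001 -0.879] lean 28.50 az -0.1
 q [-0.228  0.197 -0.049  0.543  0.149  1.916  1.392] F [ 1.09 -0.69 -0.56] w 87.88
```

```bash
cat >> h.py <<'E'
def to(t,p=True):
    s,R=st(p); d=R.T@(np.array(t)-s["tool_pos"])*1000; print(" dp to",np.round(t,4),"=",np.round(d,1)); return d
E
python3 -c "
from h import *;to([.326,.3035,.31])"
```

```text
t 4.72 pos [0.5484 0.0473 0.9423] x [-0.879 -0.011 -0.477] y [-0.009  1.    -0.006] z [ 0.477 -0.001 -0.879] lean 28.50 az -0.1
 q [-0.228  0.197 -0.049  0.543  0.149  1.916  1.392] F [ 1.09 -0.69 -0.56] w 87.88
 dp to [0.326  0.3035 0.31  ] = [494.3 261.9 449.4]
```

{"method": "play_rows", "body": {"dp": [[35,19,32],[70,38,64],[106,56,96],[141,75,128],[176,94,160],[212,112,193],[247,131,225],[282,150,257],[318,168,289],[353,187,321],[388,206,353],[424,224,385],[459,243,417],[494,262,449],[494,262,449]], "turn": [0,0,0,0,0,0,0,0,0,0,0,0,0,0,0], "grip": 0}}

```text
t: 6.6
tool_pos: [0.3236, 0.3056, 0.3112]
orientation: [-0.024, 2.644, -0.002]
ft_force: [0.7, 0.0, -0.0]
grip_width: 0.0004
```

```bash
python3 -c "
from h import *;to([.326,.3035,.31])"
```

```text
t 6.60 pos [0.3236 0.3056 0.3112] x [-0.879 -0.017 -0.477] y [-0.017  1.    -0.006] z [ 0.477  0.003 -0.879] lean 28.51 az 0.3
 q [-0.45   0.022 -0.698  2.221  0.671  0.801 -0.009] F [ 0.72  0.   -0.04] w 0.44
 dp to [0.326  0.3035 0.31  ] = [-1.5 -2.2  2.2]
```

```bash
cat >> h.py <<'E'
def snap(tag,boxes=None,f=5):
    from station import manip
    out={}
    for n in ("scene","top"):
        d=manip.snapshot(n); out[n]=d; np.savez(f"{n}{tag}.npz",**d)
        im=d["pixels"]
        if boxes and boxes.get(n): x0,y0,x1,y1=boxes[n]; im=cv2.resize(im[y0:y1,x0:x1],None,fx=f,fy=f,interpolation=cv2.INTER_CUBIC)
        cv2.imwrite(f"pics/{n}{tag}.png",im)
    return out
E
python3 -c "
from h import *
snap('1',{'scene':(110,130,260,250),'top':(100,130,260,250)})"
```

```text
(no output)
```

View pics/scene1.png

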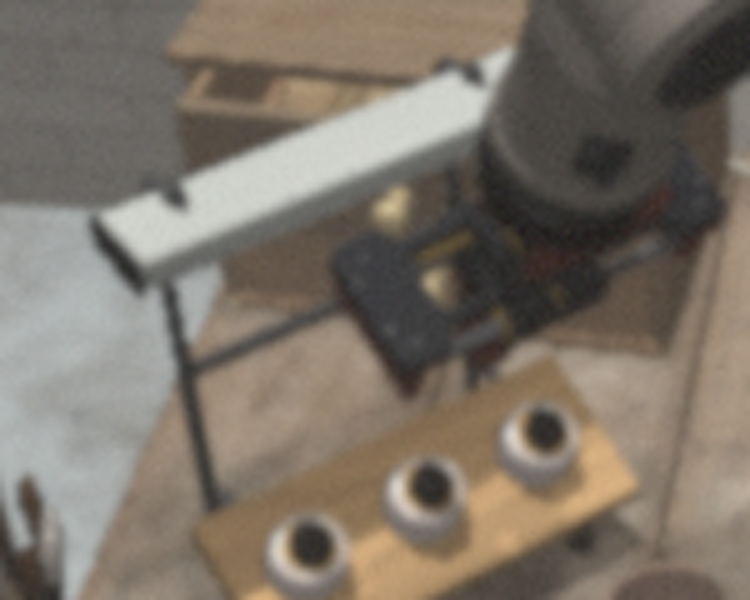

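View pics/top1.png

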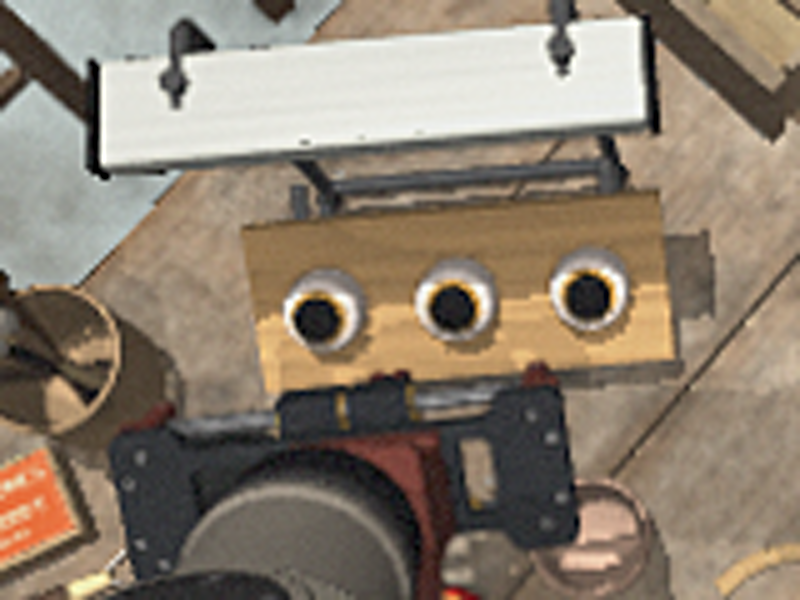

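```bash
python3 -c "
from h import *;to([.391,.3033,.1764])"
```

```text
t 6.70 pos [0.3252 0.3055 0.314 ] x [-0.877 -0.014 -0.481] y [-0.014  1.    -0.003] z [ 0.481  0.005 -0.877] lean 28.73 az 0.5
 q [-0.449  0.018 -0.695  2.219  0.67   0.801 -0.006] F [0.54 0.08 0.05] w 0.31
 dp to [0.391  0.3033 0.1764] = [  8.5  -2.8 152.3]
```

{"method": "play_rows", "body": {"dp": [[4,-2,50],[6,-3,100],[8,-3,140],[8,-3,150],[8,-3,150]], "turn": [1,1.5,1.5,1.5,1.5]}}

```text
t: 7.32
tool_pos: [0.3899, 0.303, 0.1785]
orientation: [0.015, 2.639, 0.01]
ft_force: [-0.2, 0.2, -0.2]
grip_width: 0.0004
```

```bash
python3 -c "
from h import *;to([.3958,.3033,.1676])
snap('2',{'scene':(110,130,260,250),'top':(100,130,260,250)});to([.3958,.3033,.1676])"
```

```text
t 7.33 pos [0.3899 0.303  0.1785] x [-0.876  0.013 -0.482] y [0.009 1.    0.01 ] z [ 0.482  0.005 -0.876] lean 28.80 az 0.5
 q [-0.496  0.339 -0.575  2.279  1.197  0.653 -0.479] F [-0.23  0.21 -0.19] w 0.39
 dp to [0.3958 0.3033 0.1676] = [ 0.1  0.3 12.4]
t 7.42 pos [0.3892 0.3035 0.1791] x [-0.876  0.012 -0.482] y [0.008 1.    0.011] z [ 0.482  0.006 -0.876] lean 28.84 az 0.8
 q [-0.496  0.337 -0.577  2.28   1.198  0.653 -0.48 ] F [-1.21  0.12  0.52] w 0.86
 dp to [0.3958 0.3033 0.1676] = [-0.2 -0.3 13.2]
```

View pics/scene2.png

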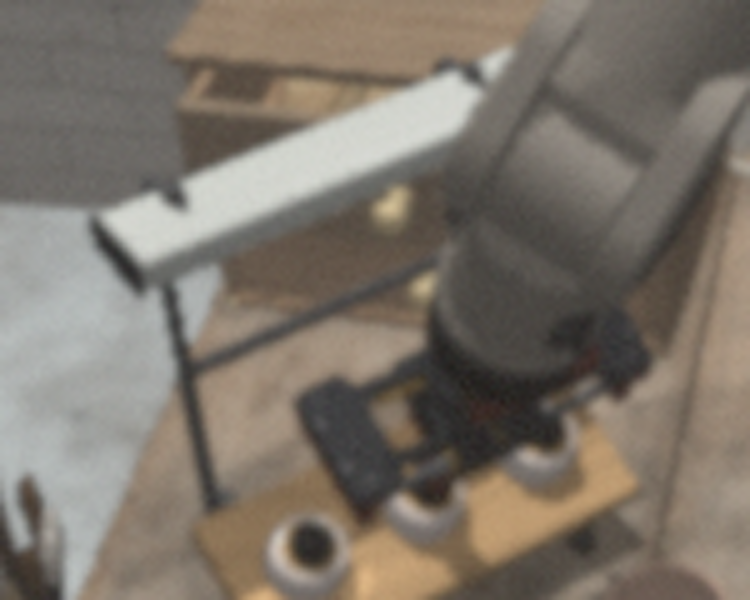

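View pics/top2.png

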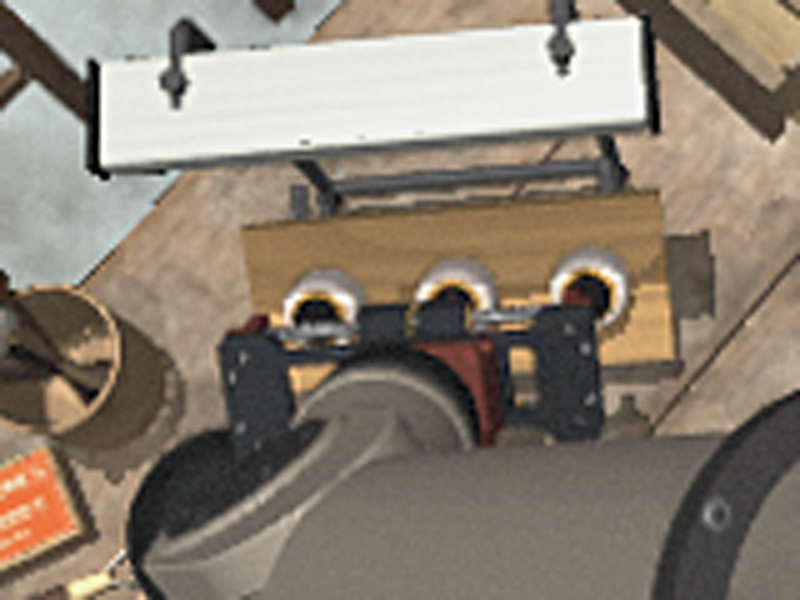

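{"method": "play_rows", "body": {"dp": [[0,0,4],[0,0,8],[0,0,9],[0,0,9]], "turn": [0,0,0,0]}}

```text
t: 7.92
tool_pos: [0.3929, 0.3027, 0.1691]
orientation: [0.013, 2.641, 0.01]
ft_force: [-0.3, 0.8, -1.1]
grip_width: 0.0004
```

{"method": "play_rows", "body": {"dp": [[0,0,1],[0,0,1]], "turn": [0,0]}}

```text
t: 8.18
tool_pos: [0.3934, 0.3028, 0.1682]
orientation: [0.013, 2.641, 0.01]
ft_force: [-1.0, -0.4, 1.5]
grip_width: 0.0008
```

{"method": "play_rows", "body": {"dp": [[0,0,1],[0,0,1]], "turn": [0,0]}}

```text
t: 8.43
tool_pos: [0.3939, 0.3028, 0.1673]
orientation: [0.013, 2.641, 0.01]
ft_force: [0.1, 0.5, -0.0]
grip_width: 0.0005
```

{"method": "play_rows", "body": {"dp": [[0,0,1],[0,0,1]], "turn": [0,0]}}

```text
t: 8.68
tool_pos: [0.3943, 0.3028, 0.1666]
orientation: [0.013, 2.641, 0.01]
ft_force: [-1.8, -0.4, 3.7]
grip_width: 0.0004
```

{"method": "play_rows", "body": {"dp": [[0,0,1],[0,0,1]], "turn": [0,0]}}

```text
t: 8.93
tool_pos: [0.3949, 0.3028, 0.1656]
orientation: [0.013, 2.641, 0.01]
ft_force: [-1.7, 0.5, 3.2]
grip_width: 0.0006
```

{"method": "play_rows", "body": {"dp": [[0,0,0.5],[0,0,0.5]], "turn": [0,0]}}

```text
t: 9.18
tool_pos: [0.3952, 0.3028, 0.1651]
orientation: [0.013, 2.641, 0.01]
ft_force: [-0.8, -0.5, 2.4]
grip_width: 0.0007
```

{"method": "play_rows", "body": {"dp": [[0,0,0.5],[0,0,0.5]], "turn": [0,0]}}

```text
t: 9.43
tool_pos: [0.3954, 0.3027, 0.1646]
orientation: [0.013, 2.641, 0.01]
ft_force: [-0.5, -0.4, -0.1]
grip_width: 0.0006
```

{"method": "play_rows", "body": {"dp": [[0,0,1],[0,0,1]], "turn": [0,0]}}

```text
t: 9.68
tool_pos: [0.396, 0.3027, 0.1638]
orientation: [0.013, 2.641, 0.01]
ft_force: [-0.4, 0.6, -0.5]
grip_width: 0.0008
```

{"method": "play_rows", "body": {"dp": [[0,0,1],[0,0,1]], "turn": [0,0]}}

```text
t: 9.93
tool_pos: [0.3964, 0.3028, 0.1629]
orientation: [0.013, 2.641, 0.01]
ft_force: [0.0, -1.0, -0.0]
grip_width: 0.0003
```

{"method": "play_rows", "body": {"dp": [[0,0,1],[0,0,1]], "turn": [0,0]}}

```text
t: 10.18
tool_pos: [0.3968, 0.3028, 0.1621]
orientation: [0.013, 2.641, 0.01]
ft_force: [0.5, 0.5, -0.6]
grip_width: 0.0003
```

{"method": "play_rows", "body": {"dp": [[0,0,1],[0,0,1]], "turn": [0,0]}}

```text
t: 10.42
tool_pos: [0.397, 0.3029, 0.1617]
orientation: [0.012, 2.64, 0.01]
ft_force: [-4.5, -2.5, 8.3]
grip_width: 0.0002
```

{"method": "play_rows", "body": {"dp": [[0,0,-15],[0,-5,-20],[0,-40,-20],[0,-75,-20],[0,-75,-20],[0,-75,-12],[0,-75,-9],[0,-75,-9]], "turn": [0,0,0,0,0,0,0,0]}}

```text
t: 11.42
tool_pos: [0.3924, 0.2282, 0.1682]
orientation: [0.012, 2.641, 0.01]
ft_force: [0.0, 0.2, -0.4]
grip_width: 0.0005
```

{"method": "play_rows", "body": {"dp": [[0,0,1],[0,0,1]], "turn": [0,0]}}

```text
t: 11.68
tool_pos: [0.3929, 0.228, 0.1676]
orientation: [0.013, 2.641, 0.01]
ft_force: [-0.2, 0.1, -0.3]
grip_width: 0.0004
```

{"method": "play_rows", "body": {"dp": [[0,0,1],[0,0,1]], "turn": [0,0]}}

```text
t: 11.92
tool_pos: [0.3934, 0.2279, 0.1668]
orientation: [0.013, 2.641, 0.01]
ft_force: [-1.3, 0.0, 3.1]
grip_width: 0.0006
```

{"method": "play_rows", "body": {"dp": [[0,0,0.7],[0,0,0.7]], "turn": [0,0]}}

```text
t: 12.18
tool_pos: [0.3937, 0.2279, 0.1661]
orientation: [0.013, 2.641, 0.01]
ft_force: [-0.9, -0.6, 3.6]
grip_width: 0.0002
```

{"method": "play_rows", "body": {"dp": [[0,0,0.7],[0,0,0.7]], "turn": [0,0]}}

```text
t: 12.42
tool_pos: [0.3941, 0.2279, 0.1655]
orientation: [0.013, 2.641, 0.01]
ft_force: [-1.8, -0.2, 2.1]
grip_width: 0.0004
```

{"method": "play_rows", "body": {"dp": [[0,0,0.7],[0,0,0.7]], "turn": [0,0]}}

```text
t: 12.68
tool_pos: [0.3945, 0.2279, 0.1648]
orientation: [0.013, 2.641, 0.01]
ft_force: [0.1, 1.1, 0.3]
grip_width: 0.0007
```

{"method": "play_rows", "body": {"dp": [[0,0,0.7],[0,0,0.7]], "turn": [0,0]}}

```text
t: 12.92
tool_pos: [0.3947, 0.2275, 0.164]
orientation: [0.013, 2.641, 0.009]
ft_force: [-1.4, -0.6, 0.3]
grip_width: 0.0004
```

{"method": "play_rows", "body": {"dp": [[0,0,1],[0,0,2],[0,0,2.2]], "turn": [0,0,0]}}

```text
t: 13.3
tool_pos: [0.3958, 0.2277, 0.1622]
orientation: [0.013, 2.641, 0.01]
ft_force: [-0.2, 0.6, 0.7]
grip_width: 0.0005
```

{"method": "play_rows", "body": {"dp": [[0,0,0.8],[0,0,0.8]], "turn": [0,0]}}

```text
t: 13.55
tool_pos: [0.396, 0.2278, 0.1617]
orientation: [0.013, 2.641, 0.01]
ft_force: [-2.3, -0.8, 3.1]
grip_width: 0.0002
```

{"method": "play_rows", "body": {"dp": [[0,0,-15],[0,5,-20],[0,55,-20],[0,105,-20],[0,150,-20],[0,150,-20],[0,150,-12],[0,150,-9],[0,150,-9]], "turn": [0,0,0,0,0,0,0,0,0]}}

```text
t: 14.68
tool_pos: [0.3933, 0.3764, 0.1705]
orientation: [0.014, 2.641, 0.008]
ft_force: [-0.6, 0.5, 0.4]
grip_width: 0.0003
```

{"method": "play_rows", "body": {"dp": [[0,0,1],[0,0,1]], "turn": [0,0]}}

```text
t: 14.92
tool_pos: [0.3935, 0.3776, 0.1702]
orientation: [0.013, 2.641, 0.01]
ft_force: [-0.9, -0.2, -0.3]
grip_width: 0.0006
```

{"method": "play_rows", "body": {"dp": [[0,0,1],[0,0,1]], "turn": [0,0]}}

```text
t: 15.18
tool_pos: [0.3939, 0.3778, 0.1692]
orientation: [0.013, 2.641, 0.01]
ft_force: [0.3, 0.4, 0.4]
grip_width: 0.0005
```

{"method": "play_rows", "body": {"dp": [[0,0,0.7],[0,0,0.7]], "turn": [0,0]}}

```text
t: 15.42
tool_pos: [0.3943, 0.3778, 0.1685]
orientation: [0.013, 2.641, 0.01]
ft_force: [-0.5, -0.3, -0.7]
grip_width: 0.0005
```

{"method": "play_rows", "body": {"dp": [[0,0,0.7],[0,0,0.7]], "turn": [0,0]}}

```text
t: 15.68
tool_pos: [0.3946, 0.3778, 0.1679]
orientation: [0.013, 2.641, 0.01]
ft_force: [0.2, 0.7, -0.0]
grip_width: 0.0005
```

{"method": "play_rows", "body": {"dp": [[0,0,0.7],[0,0,0.7]], "turn": [0,0]}}

```text
t: 15.92
tool_pos: [0.3949, 0.3778, 0.1673]
orientation: [0.013, 2.641, 0.01]
ft_force: [-0.2, 0.0, 0.6]
grip_width: 0.0002
```

{"method": "play_rows", "body": {"dp": [[0,0,0.7],[0,0,0.7]], "turn": [0,0]}}

```text
t: 16.18
tool_pos: [0.395, 0.3778, 0.1671]
orientation: [0.013, 2.64, 0.01]
ft_force: [-3.4, -2.1, 6.9]
grip_width: 0.0006
```

{"method": "play_rows", "body": {"dp": [[0,0,1],[0,0,1]], "turn": [0,0]}}

```text
t: 16.42
tool_pos: [0.3954, 0.3779, 0.1664]
orientation: [0.013, 2.64, 0.01]
ft_force: [-5.2, -2.2, 8.9]
grip_width: 0.0004
```

{"method": "play_rows", "body": {"dp": [[0,0,1],[0,0,1]], "turn": [0,0]}}

```text
t: 16.68
tool_pos: [0.3959, 0.3779, 0.1655]
orientation: [0.013, 2.64, 0.01]
ft_force: [-4.2, -1.9, 7.4]
grip_width: 0.0006
```

{"method": "play_rows", "body": {"dp": [[0,0,1],[0,0,1]], "turn": [0,0]}}

```text
t: 16.92
tool_pos: [0.3967, 0.3778, 0.164]
orientation: [0.013, 2.641, 0.01]
ft_force: [-0.1, 0.4, 0.7]
grip_width: 0.0007
```

{"method": "play_rows", "body": {"dp": [[0,0,1],[0,0,1]], "turn": [0,0]}}

```text
t: 17.18
tool_pos: [0.3972, 0.3777, 0.163]
orientation: [0.013, 2.641, 0.01]
ft_force: [-0.3, -0.1, 1.4]
grip_width: 0.0003
```

{"method": "play_rows", "body": {"dp": [[0,0,1],[0,0,1]], "turn": [0,0]}}

```text
t: 17.42
tool_pos: [0.3974, 0.3779, 0.1626]
orientation: [0.013, 2.64, 0.01]
ft_force: [-2.8, -1.8, 5.4]
grip_width: 0.0001
```

{"method": "play_rows", "body": {"dp": [[0,0,-12],[0,0,-12],[0,0,-12],[0,0,-12],[0,0,-12]], "turn": [0,0,0,0,0], "grip": 60}}

```text
t: 18.05
tool_pos: [0.3919, 0.3776, 0.1727]
orientation: [0.013, 2.641, 0.01]
ft_force: [-0.4, 0.7, -0.5]
grip_width: 0.0466
```

```bash
python3 -c "
from h import *
st()
snap('3',{'scene':(110,130,260,250),'top':(100,130,260,250)})"
```

```text
t 18.05 pos [0.3919 0.3776 0.1727] x [-0.877  0.011 -0.48 ] y [0.007 1.    0.009] z [ 0.48   0.004 -0.877] lean 28.67 az 0.5
 q [-0.583  0.439 -0.598  2.151  1.17   0.754 -0.495] F [-0.38  0.69 -0.46] w 46.6
```

View pics/scene3.png

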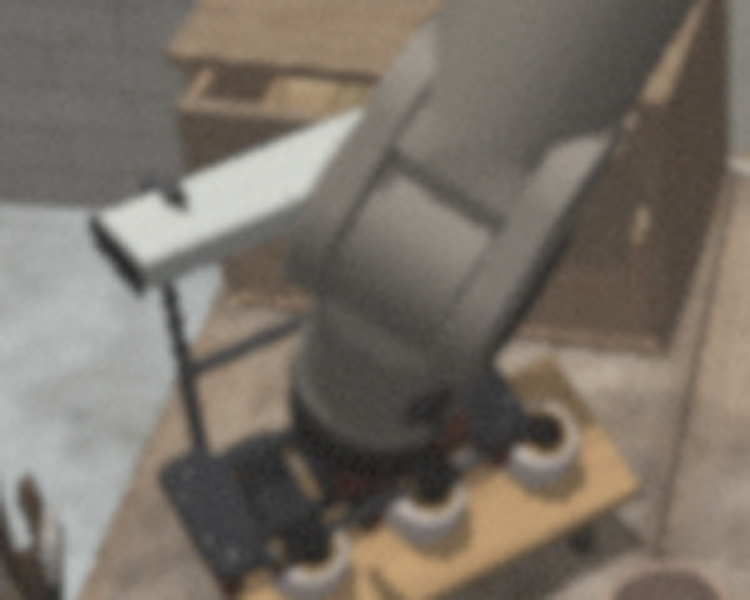

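View pics/top3.png

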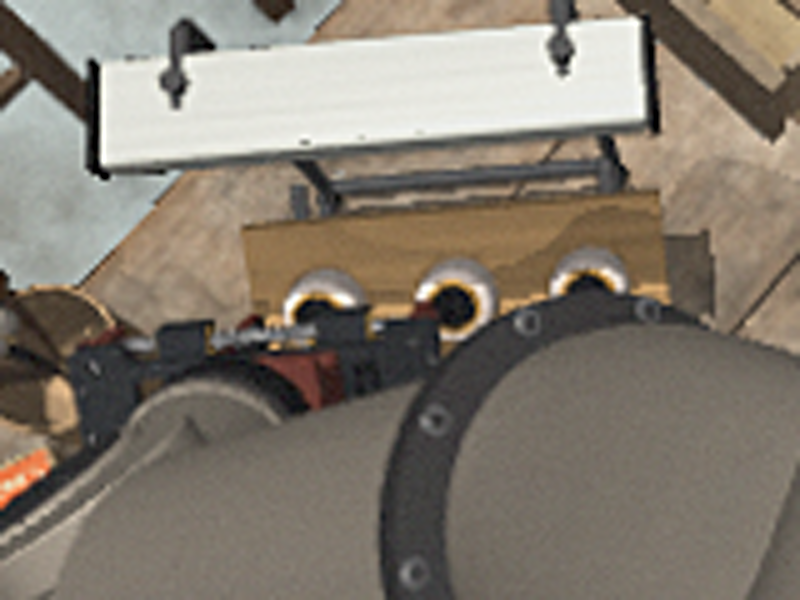

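```bash
python3 -c "
from h import *
d=load('top0.npz');C=cloud(d)
x,y,z=np.moveaxis(C,-1,0)
m=(x>.3)&(x<.65)&(y>.44)&(y<.65)&(z>.08)
P=C[m];
print(P.min(0),P.max(0),len(P))
for a in np.arange(.44,.62,.02):
  q=P[(P[:,1]>=a)&(P[:,1]<a+.02)]
  if len(q): print(round(a,2),len(q),np.round(q.min(0),3),np.round(q.max(0),3))
m=(x>.2)&(x<.4)&(y>.36)&(y<.54)&(z>.03); print('blackcup',C[m].min(0),C[m].max(0))
"
```

```text
[0.30462599 0.44696227 0.08002568] [0.47166206 0.57267166 0.21930479] 662
0.44 5 [0.38  0.447 0.08 ] [0.382 0.458 0.083]
0.46 2 [0.37  0.467 0.08 ] [0.375 0.473 0.081]
0.48 61 [0.305 0.482 0.08 ] [0.459 0.5   0.098]
0.5 186 [0.391 0.5   0.08 ] [0.47  0.52  0.212]
0.52 249 [0.389 0.52  0.08 ] [0.472 0.54  0.219]
0.54 131 [0.393 0.54  0.08 ] [0.47  0.56  0.214]
0.56 28 [0.406 0.561 0.081] [0.454 0.573 0.098]
blackcup [0.20034511 0.36052542 0.03211229] [0.39997418 0.53997517 0.72571987]
```

{"method": "play_rows", "body": {"dp": [[0,0,0],[0,0,0],[0,0,10],[0,0,20],[0,0,30],[0,0,36],[0,0,36]], "turn": [0,0,0,0,0,0,0]}}

```text
t: 19.02
tool_pos: [0.4092, 0.3777, 0.1406]
orientation: [0.013, 2.642, 0.009]
ft_force: [0.6, -0.5, -0.7]
grip_width: 0.0601
```

{"method": "play_rows", "body": {"dp": [[0,0,0],[0,0,0],[0,0,0],[0,0,0],[0,0,0]], "turn": [0,0,0,0,0], "grip": 35}}

```text
t: 19.65
tool_pos: [0.4091, 0.3781, 0.1415]
orientation: [0.013, 2.641, 0.011]
ft_force: [-2.0, -0.6, 3.9]
grip_width: 0.0433
```

{"method": "play_rows", "body": {"dp": [[0,0,-5],[0,0,-15],[0,0,-30],[0,0,-60],[0,0,-90],[0,0,-120],[0,0,-140],[0,0,-140]], "turn": [0,0,0,0,0,0,0,0], "grip": 30}}

```text
t: 20.65
tool_pos: [0.3414, 0.3779, 0.2656]
orientation: [0.012, 2.639, 0.013]
ft_force: [0.3, 0.6, -1.5]
grip_width: 0.0438
```

```bash
python3 -c "
from h import *
st()
snap('4',{'scene':(110,130,260,250),'top':(100,130,260,250)})
st()"
```

```text
t 20.65 pos [0.3414 0.3779 0.2656] x [-0.876  0.011 -0.482] y [0.006 1.    0.012] z [ 0.482  0.007 -0.876] lean 28.80 az 0.9
 q [-0.554  0.242 -0.708  2.137  0.893  0.851 -0.294] F [ 0.25  0.64 -1.48] w 43.8
t 20.75 pos [0.3421 0.3768 0.2638] x [-0.877  0.011 -0.48 ] y [0.008 1.    0.009] z [ 0.48   0.004 -0.877] lean 28.70 az 0.5
 q [-0.554  0.245 -0.706  2.138  0.894  0.851 -0.295] F [-0.35 -0.31 -1.46] w 42.98
```

View pics/scene4.png

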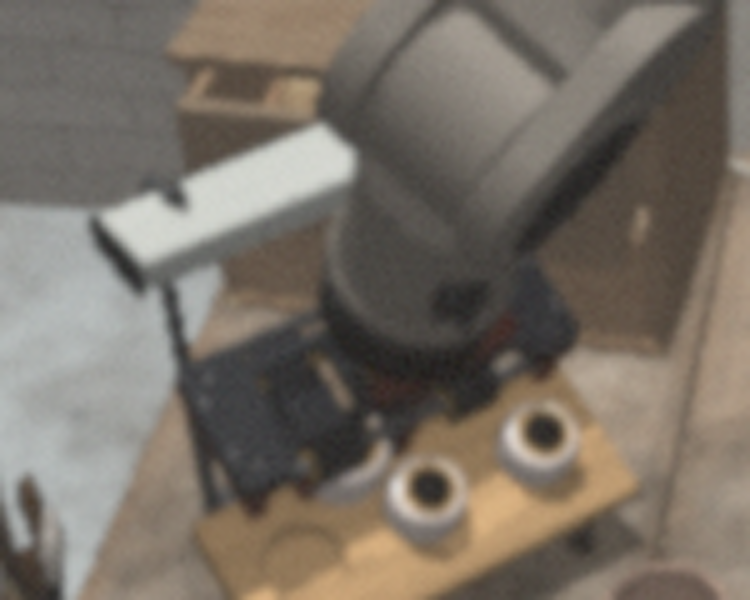

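View pics/top4.png

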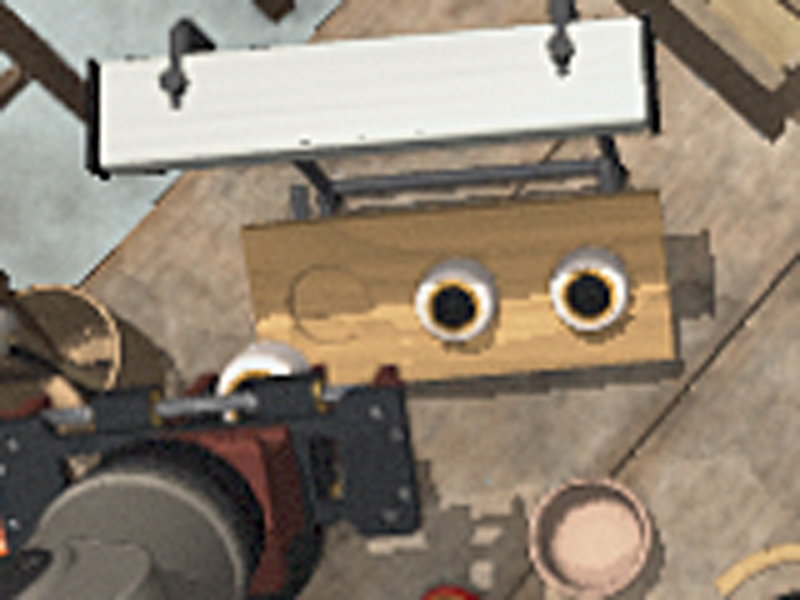

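{"method": "play_rows", "body": {"dp": [[-2,-30,2],[-6,-80,5],[-9,-130,8],[-12,-180,10],[-16,-230,13],[-19,-280,16],[-23,-330,19],[-26,-380,22],[-29,-430,25],[-33,-480,28],[-37,-530,30],[-38,-554,31],[-38,-554,31]], "turn": [0,0,0,0,0,0,0,0,0,0,0,0,0]}}

```text
t: 22.38
tool_pos: [0.3758, 0.011, 0.2667]
orientation: [0.014, 2.677, 0.019]
ft_force: [0.6, -0.5, -0.6]
grip_width: 0.0434
```

```bash
python3 -c "
from h import *
to([.3857,-.177,.12])
snap('5',{'scene':(230,130,380,250),'top':(250,130,410,250)})"
```

```text
t 22.38 pos [0.3758 0.011  0.2667] x [-0.894  0.013 -0.448] y [0.007 1.    0.016] z [ 0.448  0.011 -0.894] lean 26.61 az 1.5
 q [ 1.316 -0.296 -1.287  2.435 -0.765  0.415  2.184] F [ 0.61 -0.45 -0.59] w 43.39
 dp to [ 0.3857 -0.177   0.12  ] = [  54.3 -190.3  133.4]
```

View pics/scene5.png

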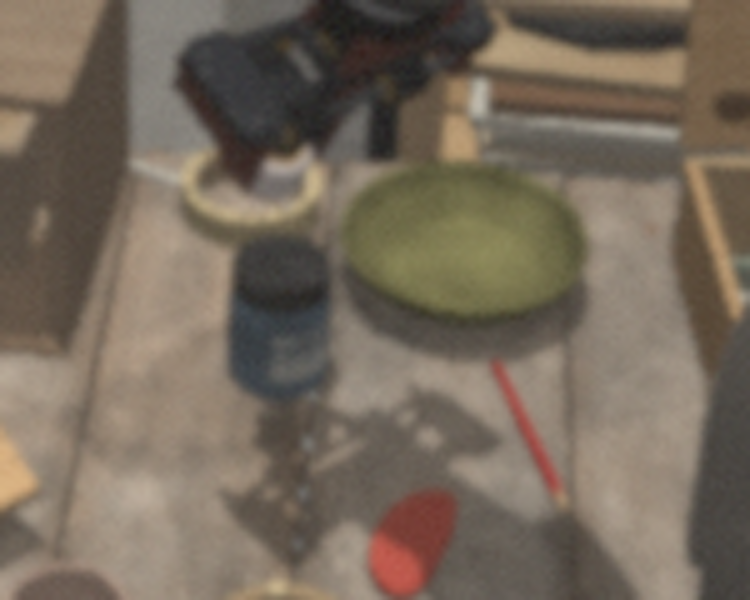

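View pics/top5.png

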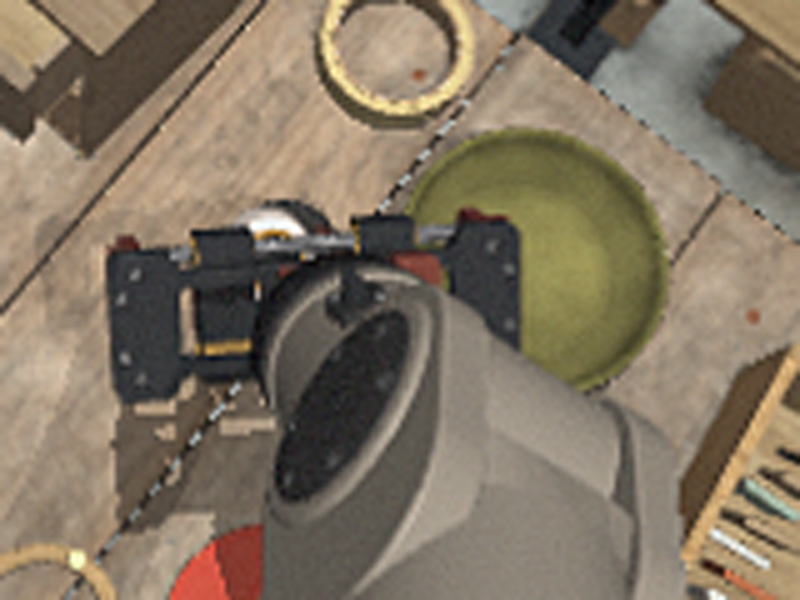

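```bash
python3 -c "
from h import *
to([.50,-.05,.33]);to([.5,-.177,.33],0)"
```

```text
t 22.48 pos [0.3758 0.0077 0.2667] x [-0.894  0.021 -0.448] y [0.015 1.    0.016] z [ 0.448  0.007 -0.894] lean 26.62 az 0.9
 q [ 1.321 -0.295 -1.285  2.435 -0.762  0.413  2.181] F [ 0.28 -0.38 -1.26] w 43.72
 dp to [ 0.5  -0.05  0.33] = [-140.6  -54.8   -1.3]
 dp to [ 0.5   -0.177  0.33 ] = [-143.2 -181.8   -2.3]
```

{"method": "play_rows", "body": {"dp": [[-25,-5,0],[-50,-15,0],[-80,-30,0],[-110,-45,0],[-141,-55,0],[-141,-55,0]], "turn": [0,0,0,0,0,0]}}

```text
t: 23.22
tool_pos: [0.5038, -0.0458, 0.3293]
orientation: [0.018, 2.676, 0.025]
ft_force: [0.4, 1.0, -1.9]
grip_width: 0.0433
```

```bash
python3 -c "
from h import *
to([.5,-.177,.33])"
```

```text
t 23.23 pos [ 0.5038 -0.0458  0.3293] x [-0.893  0.017 -0.449] y [0.009 1.    0.021] z [ 0.449  0.015 -0.893] lean 26.70 az 1.9
 q [ 1.258  0.164 -1.346  2.122  0.331  0.534  1.262] F [ 0.38  0.99 -1.88] w 43.26
 dp to [ 0.5   -0.177  0.33 ] = [   0.9 -131.2   -4.2]
```

{"method": "play_rows", "body": {"dp": [[0,-30,0],[0,-60,0],[0,-90,0],[0,-131,0],[0,-131,0]], "turn": [0,0,0,0,0]}}

```text
t: 23.85
tool_pos: [0.5002, -0.1792, 0.3257]
orientation: [0.024, 2.678, 0.022]
ft_force: [0.2, 1.2, -1.8]
grip_width: 0.0436
```

```bash
python3 -c "
from h import *
to([.42,-.177,.2])"
```

```text
t 23.85 pos [ 0.5002 -0.1792  0.3257] x [-0.895  0.021 -0.446] y [0.013 1.    0.019] z [ 0.447  0.011 -0.895] lean 26.54 az 1.4
 q [ 1.472  0.294 -1.324  2.061  0.327  0.569  1.539] F [ 0.19  1.2  -1.79] w 43.64
 dp to [ 0.42  -0.177  0.2  ] = [127.9  -1.3  76.7]
```

{"method": "play_rows", "body": {"dp": [[32,0,19],[64,0,38],[96,0,57],[128,0,76],[128,0,76]], "turn": [0,0,0,0,0]}}

```text
t: 24.48
tool_pos: [0.4181, -0.1716, 0.1996]
orientation: [0.014, 2.683, 0.023]
ft_force: [0.4, 0.1, -1.8]
grip_width: 0.0436
```

```bash
python3 -c "
from h import *
to([.39,-.177,.14])"
```

```text
t 24.48 pos [ 0.4181 -0.1716  0.1996] x [-0.897  0.013 -0.443] y [0.006 1.    0.018] z [ 0.443  0.014 -0.897] lean 26.30 az 1.8
 q [ 1.306  0.312 -1.058  2.345  0.525  0.229  1.402] F [ 0.43  0.1  -1.82] w 43.64
 dp to [ 0.39  -0.177  0.14 ] = [51.5 -6.6 40.9]
```

{"method": "play_rows", "body": {"dp": [[20,0,-5],[40,0,-10],[60,0,-15],[80,0,-20]], "turn": [0,0,0,0]}}

```text
t: 24.98
tool_pos: [0.3534, -0.1842, 0.1919]
orientation: [0.016, 2.688, 0.027]
ft_force: [45.5, 62.1, 17.5]
grip_width: 0.0434
```

```bash
python3 -c "
from h import *
to([.39,-.177,.14])"
```

```text
t 24.98 pos [ 0.3534 -0.1842  0.1919] x [-0.899  0.016 -0.438] y [0.007 1.    0.022] z [ 0.438  0.017 -0.899] lean 25.99 az 2.2
 q [ 1.73   0.419 -1.41   2.433  0.822  0.298  1.229] F [45.54 62.11 17.53] w 43.42
 dp to [ 0.39  -0.177  0.14 ] = [-10.1   6.3  62.8]
```

{"method": "play_rows", "body": {"dp": [[-30,0,8],[-60,0,15],[-60,0,15]], "turn": [0,0,0]}}

```text
t: 25.35
tool_pos: [0.4176, -0.1831, 0.2067]
orientation: [0.011, 2.683, 0.03]
ft_force: [0.1, 0.2, -1.3]
grip_width: 0.0435
```

```bash
python3 -c "
from h import *
st()
snap('6',{'scene':(230,110,400,250),'top':(250,130,410,250)});st()"
```

```text
t 25.35 pos [ 0.4176 -0.1831  0.2067] x [-0.897  0.013 -0.442] y [0.003 1.    0.023] z [ 0.442  0.02  -0.897] lean 26.28 az 2.5
 q [ 1.529  0.441 -1.316  2.32   0.827  0.357  1.164] F [ 0.1   0.24 -1.34] w 43.54
t 25.45 pos [ 0.4143 -0.1827  0.2046] x [-0.899  0.013 -0.438] y [0.003 1.    0.023] z [ 0.438  0.02  -0.899] lean 25.99 az 2.6
 q [ 1.532  0.44  -1.315  2.325  0.827  0.357  1.164] F [-0.38 -0.94 -1.66] w 43.35
```

View pics/scene6.png

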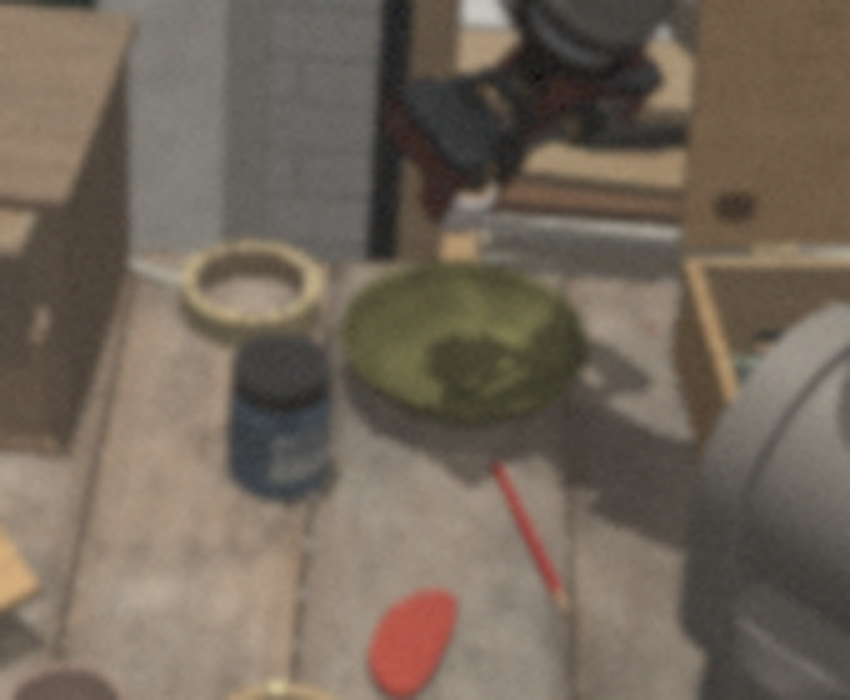

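```bash
python3 -c "
from h import *
for n in('scene','top'):
  cv2.imwrite('pics/%s6f.png'%n,load(n+'6.npz')['pixels'])"
```

```text
(no output)
```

View pics/scene6f.png

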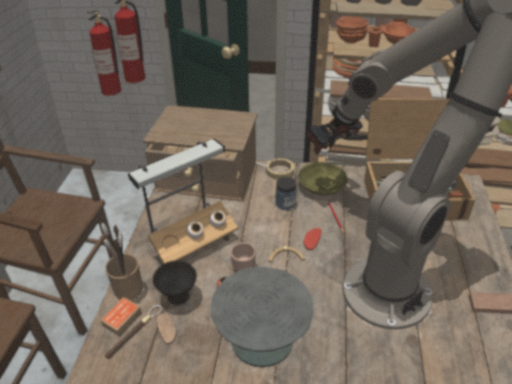

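View pics/top6f.png

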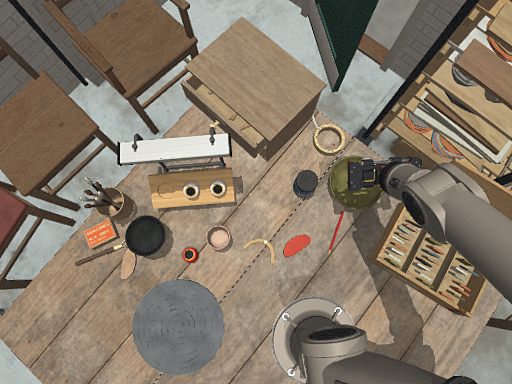

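```bash
python3 -c "
from h import *
d=load('top0.npz');C=cloud(d)
x,y,z=np.moveaxis(C,-1,0)
for zz in (.05,.08,.1,.15,.2,.25):
  m=(x>.1)&(x<.6)&(y>-.7)&(y<-.22)&(z>zz)&(np.arange(512)[None,:]>370)
  P=C[m]; print(zz,len(P),P.min(0).round(3) if len(P) else '',P.max(0).round(3) if len(P) else '')
m=(x>.1)&(x<.6)&(y>-.7)&(y<-.22)&(z>.15)
P=C[m]
for a in np.arange(-.7,-.25,.05):
  q=P[(P[:,1]>=a)&(P[:,1]<a+.05)]
  if len(q): print(round(a,2),len(q),q.min(0).round(3),q.max(0).round(3))
"
```

```text
0.05 7924 [ 0.1   -0.549  0.05 ] [ 0.411 -0.22   0.287]
0.08 6057 [ 0.1   -0.549  0.08 ] [ 0.411 -0.22   0.287]
0.1 4917 [ 0.184 -0.549  0.1  ] [ 0.411 -0.308  0.287]
0.15 3586 [ 0.214 -0.532  0.15 ] [ 0.411 -0.315  0.287]
0.2 2240 [ 0.251 -0.504  0.2  ] [ 0.411 -0.323  0.287]
0.25 991 [ 0.288 -0.474  0.25 ] [ 0.411 -0.331  0.287]
-0.55 124 [ 0.214 -0.532  0.15 ] [ 0.254 -0.5    0.205]
-0.5 735 [ 0.236 -0.5    0.15 ] [ 0.327 -0.45   0.285]
-0.45 1085 [ 0.274 -0.45   0.15 ] [ 0.365 -0.4    0.287]
-0.4 1077 [ 0.314 -0.4    0.15 ] [ 0.403 -0.35   0.287]
-0.35 565 [ 0.354 -0.35   0.15 ] [ 0.411 -0.315  0.286]
```

```bash
python3 -c "
from h import *
to([.52,-.08,.42]);to([.64,0.0,.8],0)"
```

```text
t 25.45 pos [ 0.4143 -0.1827  0.2046] x [-0.899  0.013 -0.438] y [0.003 1.    0.023] z [ 0.438  0.02  -0.899] lean 25.99 az 2.6
 q [ 1.532  0.44  -1.315  2.325  0.827  0.357  1.164] F [-0.38 -0.94 -1.66] w 43.35
 dp to [ 0.52 -0.08  0.42] = [-188.   108.  -145.2]
 dp to [0.64 0.   0.8 ] = [-461.2  197.2 -432.7]
```

{"method": "play_rows", "body": {"dp": [[-38,22,-29],[-76,44,-58],[-114,66,-87],[-152,88,-116],[-188,108,-145],[-222,120,-180],[-256,130,-216],[-290,141,-252],[-325,152,-288],[-360,163,-324],[-395,174,-360],[-430,186,-396],[-461,197,-432],[-461,197,-432]], "turn": [0,0,0,0,0,0,0,0,0,0,0,0,0,0]}}

```text
t: 27.2
tool_pos: [0.6401, 0.0027, 0.8004]
orientation: [0.005, 2.687, 0.038]
ft_force: [0.2, 1.4, -1.7]
grip_width: 0.0435
```

```bash
python3 -c "
from h import *
to([.64,0.0,.8])"
```

```text
t 27.20 pos [0.6401 0.0027 0.8004] x [-0.898  0.01  -0.439] y [-0.003  1.     0.027] z [ 0.439  0.026 -0.898] lean 26.10 az 3.4
 q [ 0.605  0.353 -1.222  0.866  0.532  1.68   1.227] F [ 0.23  1.35 -1.67] w 43.52
 dp to [0.64 0.   0.8 ] = [ 0.2 -2.7  0.2]
```

```bash
python3 -c "
from h import *
to([.62,0.0,.98]);to([.75,0,.85],0)"
```

```text
t 27.20 pos [0.6401 0.0027 0.8004] x [-0.898  0.01  -0.439] y [-0.003  1.     0.027] z [ 0.439  0.026 -0.898] lean 26.10 az 3.4
 q [ 0.605  0.353 -1.222  0.866  0.532  1.68   1.227] F [ 0.23  1.35 -1.67] w 43.52
 dp to [0.62 0.   0.98] = [ -60.8    2.3 -170.2]
 dp to [0.75 0.   0.85] = [-120.5   -1.7    3.6]
```

{"method": "play_rows", "body": {"dp": [[-20,0,-50],[-40,0,-100],[-60,0,-150],[-70,0,-180]], "turn": [0,0,0,0]}}

```text
t: 27.7
tool_pos: [0.6565, -0.0227, 0.8544]
orientation: [0.051, 2.757, 0.054]
ft_force: [0.1, -0.1, -2.4]
grip_width: 0.0431
```

```bash
python3 -c "
from h import *
st()"
```

```text
t 27.70 pos [ 0.6565 -0.0227  0.8544] x [-0.926  0.043 -0.374] y [0.029 0.999 0.044] z [ 0.375  0.03  -0.926] lean 22.12 az 4.6
 q [ 0.086  0.373 -0.344  0.514  0.181  1.883  1.412] F [ 0.11 -0.07 -2.36] w 43.08
```

```bash
python3 -c "
from h import *
to([.47,-.177,.28])"
```

```text
t 27.70 pos [ 0.6565 -0.0227  0.8544] x [-0.926  0.043 -0.374] y [0.029 0.999 0.044] z [ 0.375  0.03  -0.926] lean 22.12 az 4.6
 q [ 0.086  0.373 -0.344  0.514  0.181  1.883  1.412] F [ 0.11 -0.07 -2.36] w 43.08
 dp to [ 0.47  -0.177  0.28 ] = [ 380.9 -185.   457.4]
```

{"method": "play_rows", "body": {"dp": [[30,-15,36],[60,-30,72],[92,-45,110],[124,-60,149],[156,-76,187],[188,-92,226],[220,-107,264],[252,-123,303],[285,-139,342],[318,-154,382],[350,-170,420],[381,-185,457],[381,-185,457]], "turn": [0,0,0,0,0,0,0,0,0,0,0,0,0]}}

```text
t: 29.32
tool_pos: [0.467, -0.1763, 0.2775]
orientation: [0.058, 2.761, 0.058]
ft_force: [0.3, 0.8, -1.8]
grip_width: 0.0434
```

```bash
python3 -c "
from h import *
to([.396,-.177,.18])"
```

```text
t 29.32 pos [ 0.467  -0.1763  0.2775] x [-0.928  0.048 -0.37 ] y [0.033 0.998 0.048] z [ 0.371  0.033 -0.928] lean 21.89 az 5.0
 q [ 0.581  0.118 -0.289  2.171 -0.222  0.512  2.004] F [ 0.32  0.78 -1.76] w 43.44
 dp to [ 0.396 -0.177  0.18 ] = [101.9  -7.7  64.1]
```

{"method": "play_rows", "body": {"dp": [[18,-2,10],[36,-4,22],[54,-5,32]], "turn": [0,0,0]}}

```text
t: 29.7
tool_pos: [0.4348, -0.1774, 0.2332]
orientation: [0.05, 2.749, 0.053]
ft_force: [-0.2, -0.2, -1.9]
grip_width: 0.0431
```

```bash
python3 -c "
from h import *
to([.396,-.177,.18])"
```

```text
t 29.70 pos [ 0.4348 -0.1774  0.2332] x [-0.923  0.042 -0.381] y [0.028 0.999 0.044] z [ 0.383  0.03  -0.923] lean 22.57 az 4.5
 q [ 0.629  0.143 -0.31   2.278 -0.301  0.379  2.125] F [-0.21 -0.17 -1.88] w 43.08
 dp to [ 0.396 -0.177  0.18 ] = [56.2 -3.  34.2]
```

{"method": "play_rows", "body": {"dp": [[15,0,9],[30,-2,18],[45,-3,27],[56,-3,34]], "turn": [0,0,0,0]}}

```text
t: 30.2
tool_pos: [0.3959, -0.1771, 0.1799]
orientation: [0.05, 2.749, 0.053]
ft_force: [0.0, 0.1, -1.4]
grip_width: 0.0436
```

```bash
python3 -c "
from h import *
to([.396,-.177,.15])"
```

```text
t 30.20 pos [ 0.3959 -0.1771  0.1799] x [-0.924  0.042 -0.381] y [0.028 0.999 0.044] z [ 0.382  0.03  -0.924] lean 22.54 az 4.5
 q [ 0.73   0.207 -0.384  2.388 -0.414  0.223  2.291] F [ 0.04  0.12 -1.35] w 43.64
 dp to [ 0.396 -0.177  0.15 ] = [11.3 -1.2 27.7]
```

{"method": "play_rows", "body": {"dp": [[4,-0.5,10],[8,-1,20],[12,-1.5,30],[16,-2,40],[21,-2.4,50],[21,-2.4,50]], "turn": [0,0,0,0,0,0]}}

```text
t: 30.95
tool_pos: [0.3985, -0.1796, 0.1344]
orientation: [0.041, 2.764, 0.062]
ft_force: [0.1, 1.0, -2.1]
grip_width: 0.0436
```

```bash
python3 -c "
from h import *
to([.396,-.177,.108])
snap('7',{'scene':(250,130,400,250),'top':(290,110,440,230)});to([.396,-.177,.108])"
```

```text
t 30.95 pos [ 0.3985 -0.1796  0.1344] x [-0.929  0.037 -0.367] y [0.021 0.999 0.048] z [ 0.368  0.037 -0.929] lean 21.73 az 5.8
 q [ 0.454  0.305 -0.081  2.417 -1.069  0.169  2.959] F [ 0.13  1.02 -2.08] w 43.59
 dp to [ 0.396 -0.177  0.108] = [12.1  1.3 23.7]
t 31.05 pos [ 0.3981 -0.1797  0.1347] x [-0.929  0.039 -0.368] y [0.023 0.999 0.049] z [ 0.369  0.037 -0.929] lean 21.76 az 5.8
 q [ 0.454  0.304 -0.08   2.417 -1.071  0.17   2.959] F [ 0.64 -0.7  -1.42] w 43.26
 dp to [ 0.396 -0.177  0.108] = [11.9  1.4 24.1]
```

View pics/scene7.png

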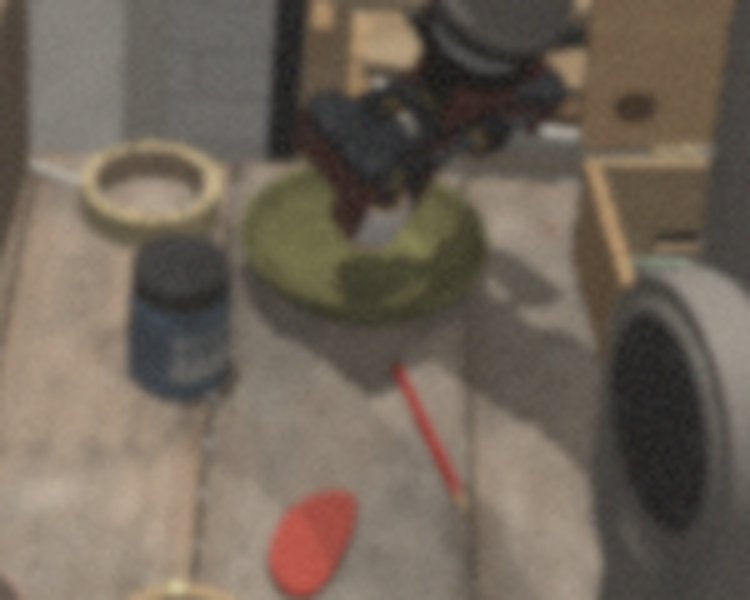

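View pics/top7.png

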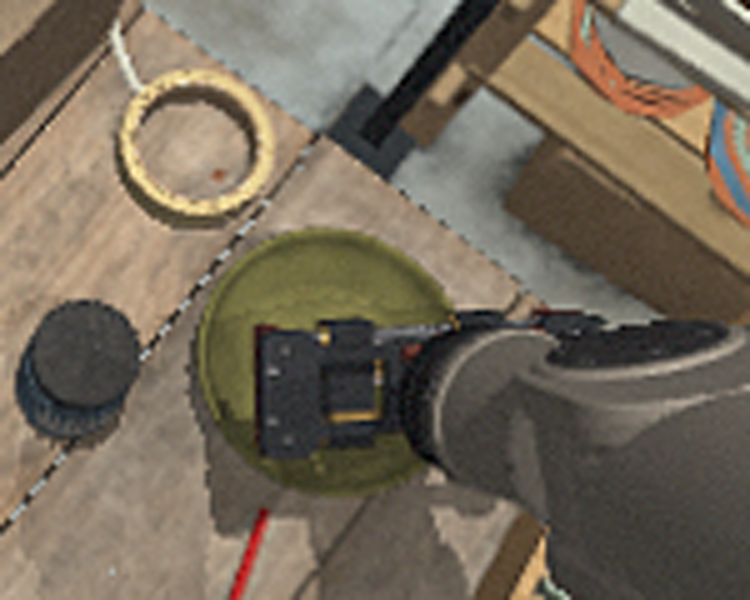

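{"method": "play_rows", "body": {"dp": [[-5,2,-5],[-10,3,-5],[-12,4,-3],[-12,4,-3]], "turn": [8,16,25,25]}}

```text
t: 31.55
tool_pos: [0.4082, -0.1762, 0.1421]
orientation: [0.644, 2.702, 0.175]
ft_force: [0.0, -0.5, -1.7]
grip_width: 0.0432
```

```bash
python3 -c "
from h import *
to([.404,-.177,.108])"
```

```text
t 31.55 pos [ 0.4082 -0.1762  0.1421] x [-0.833  0.457 -0.312] y [0.413 0.889 0.2  ] z [ 0.369  0.037 -0.929] lean 21.76 az 5.7
 q [ 0.269  0.292  0.107  2.41  -1.12   0.221  2.544] F [ 0.02 -0.5  -1.74] w 43.21
 dp to [ 0.404 -0.177  0.108] = [13.8 -9.3 30.1]
```

{"method": "play_rows", "body": {"dp": [[3,-2,8],[6,-4,15],[9,-6,22],[13,-8,28],[13,-8,28]], "turn": [0,0,0,0,0]}}

```text
t: 32.17
tool_pos: [0.4056, -0.1788, 0.115]
orientation: [0.65, 2.708, 0.179]
ft_force: [-0.7, 0.1, -1.5]
grip_width: 0.0432
```

```bash
python3 -c "
from h import *
to([.404,-.177,.104])"
```

```text
t 32.17 pos [ 0.4056 -0.1788  0.115 ] x [-0.834  0.46  -0.305] y [0.416 0.887 0.201] z [ 0.363  0.041 -0.931] lean 21.40 az 6.4
 q [ 0.386  0.36  -0.014  2.413 -1.365  0.17   2.807] F [-0.69  0.09 -1.53] w 43.24
 dp to [ 0.404 -0.177  0.104] = [ 5.5 -1.2  9.7]
```

{"method": "play_rows", "body": {"dp": [[-4,3,3],[-5.6,4.8,6],[-5.6,4.8,9.3]], "turn": [0,0,0]}}

```text
t: 32.55
tool_pos: [0.417, -0.1769, 0.111]
orientation: [0.648, 2.711, 0.181]
ft_force: [0.1, 0.2, -1.1]
grip_width: 0.0432
```

```bash
python3 -c "
from h import *
to([.4156,-.177,.104])"
```

```text
t 32.55 pos [ 0.417  -0.1769  0.111 ] x [-0.836  0.459 -0.302] y [0.415 0.887 0.201] z [ 0.36   0.043 -0.932] lean 21.27 az 6.8
 q [ 0.361  0.379 -0.003  2.394 -1.366  0.17   2.795] F [ 0.09  0.22 -1.09] w 43.2
 dp to [ 0.4156 -0.177   0.104 ] = [ 3.3 -2.1  6.1]
```

{"method": "play_rows", "body": {"dp": [[0.6,-0.4,1.9],[1.2,-0.8,3.7],[1.2,-0.8,3.7]], "turn": [0,0,0]}}

```text
t: 32.92
tool_pos: [0.417, -0.1781, 0.1088]
orientation: [0.65, 2.714, 0.182]
ft_force: [-0.1, 0.3, -2.0]
grip_width: 0.0431
```

{"method": "play_rows", "body": {"dp": [[0.3,-0.2,0.9],[0.6,-0.4,1.9],[0.6,-0.4,1.9]], "turn": [0,0,0]}}

```text
t: 33.3
tool_pos: [0.4174, -0.1785, 0.1078]
orientation: [0.65, 2.715, 0.183]
ft_force: [-0.4, -0.8, -2.1]
grip_width: 0.0434
```

{"method": "play_rows", "body": {"dp": [[0.3,-0.2,0.9],[0.3,-0.2,0.9]], "turn": [0,0]}}

```text
t: 33.55
tool_pos: [0.4176, -0.1787, 0.1072]
orientation: [0.65, 2.716, 0.183]
ft_force: [0.2, 0.3, -1.6]
grip_width: 0.0435
```

```bash
python3 -c "
from h import *
st()"
```

```text
t 33.55 pos [ 0.4176 -0.1787  0.1072] x [-0.837  0.46  -0.297] y [0.416 0.887 0.201] z [ 0.356  0.045 -0.934] lean 21.01 az 7.2
 q [ 0.37   0.391 -0.008  2.389 -1.366  0.17   2.799] F [ 0.18  0.32 -1.61] w 43.45
```

{"method": "play_rows", "body": {"dp": [[0,0,2],[0,0,3.5],[0,0,3.5]], "turn": [0,0,0]}}

```text
t: 33.92
tool_pos: [0.4193, -0.1791, 0.1053]
orientation: [0.65, 2.718, 0.184]
ft_force: [-0.4, 0.0, -0.6]
grip_width: 0.0434
```

{"method": "play_rows", "body": {"dp": [[0,0,1],[0,0,1.5]], "turn": [0,0]}}

```text
t: 34.17
tool_pos: [0.42, -0.1793, 0.1047]
orientation: [0.65, 2.719, 0.185]
ft_force: [-3.6, -0.3, 7.3]
grip_width: 0.0433
```

```bash
python3 -c "
from h import *
st()"
```

```text
t 34.17 pos [ 0.42   -0.1793  0.1047] x [-0.838  0.46  -0.294] y [0.416 0.887 0.202] z [ 0.353  0.047 -0.934] lean 20.89 az 7.5
 q [ 0.37   0.399 -0.009  2.383 -1.366  0.17   2.799] F [-3.64 -0.28  7.35] w 43.3
```

{"method": "play_rows", "body": {"dp": [[0,0,-0.5],[0,0,-0.5],[0,0,-0.5],[0,0,-0.5]], "turn": [0,0,0,0], "grip": 60}}

```text
t: 34.67
tool_pos: [0.4199, -0.1793, 0.105]
orientation: [0.65, 2.719, 0.184]
ft_force: [-0.3, -1.1, -0.1]
grip_width: 0.0599
```

```bash
python3 -c "
from h import *
st()
snap('8',{'scene':(270,130,400,230),'top':(290,110,440,230)});st()"
```

```text
t 34.67 pos [ 0.4199 -0.1793  0.105 ] x [-0.838  0.46  -0.294] y [0.416 0.887 0.201] z [ 0.353  0.047 -0.934] lean 20.87 az 7.5
 q [ 0.367  0.399 -0.006  2.383 -1.362  0.171  2.796] F [-0.3  -1.12 -0.08] w 59.93
t 34.77 pos [ 0.4199 -0.1793  0.105 ] x [-0.838  0.46  -0.294] y [0.416 0.887 0.202] z [ 0.353  0.047 -0.934] lean 20.87 az 7.5
 q [ 0.367  0.399 -0.006  2.384 -1.362  0.171  2.796] F [ 0.4   0.43 -0.37] w 59.9
```

View pics/scene8.png

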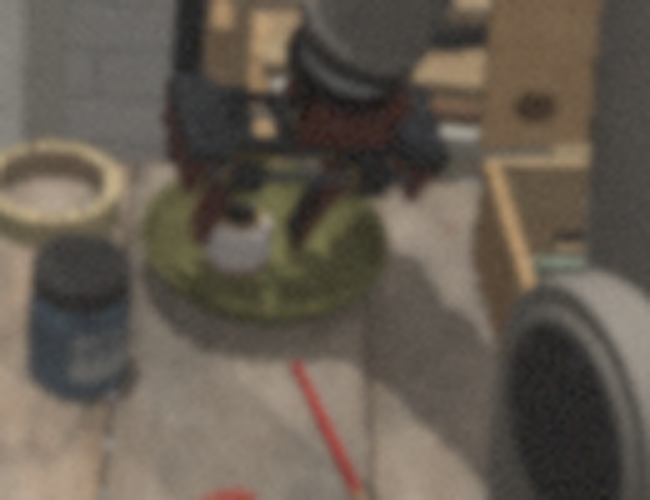

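View pics/top8.png

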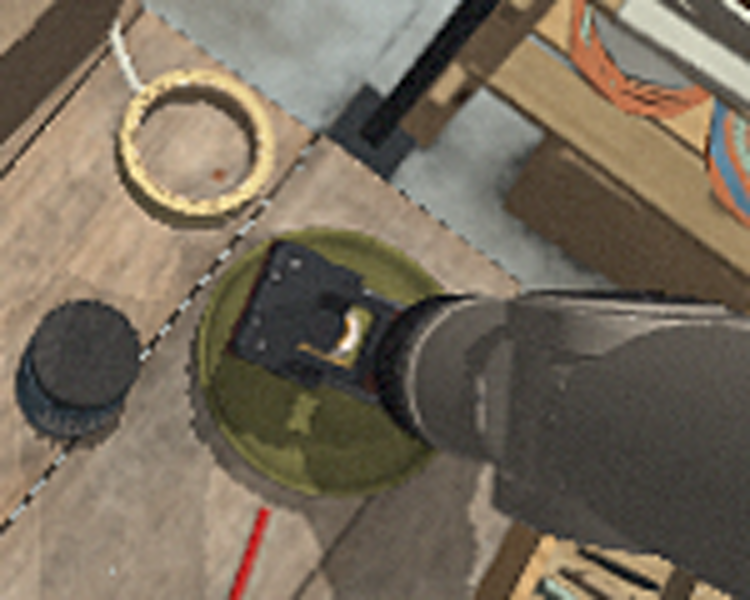

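{"method": "play_rows", "body": {"dp": [[-1.5,0,-5],[-4.5,0,-14],[-9,0,-28],[-15,0,-46],[-25,0,-80],[-25,0,-80]], "turn": [0,0,0,0,0,0]}}

```text
t: 35.52
tool_pos: [0.4135, -0.1952, 0.189]
orientation: [0.649, 2.715, 0.183]
ft_force: [0.7, 0.9, 0.2]
grip_width: 0.06
```

```bash
python3 -c "
from h import *
st()
snap('9',{'scene':(270,130,400,230),'top':(290,110,440,230)})"
```

```text
t 35.52 pos [ 0.4135 -0.1952  0.189 ] x [-0.837  0.459 -0.298] y [0.415 0.887 0.202] z [ 0.357  0.045 -0.933] lean 21.08 az 7.2
 q [ 0.019  0.216  0.438  2.358 -0.832  0.388  2.283] F [0.66 0.88 0.19] w 60.0
```

View pics/scene9.png

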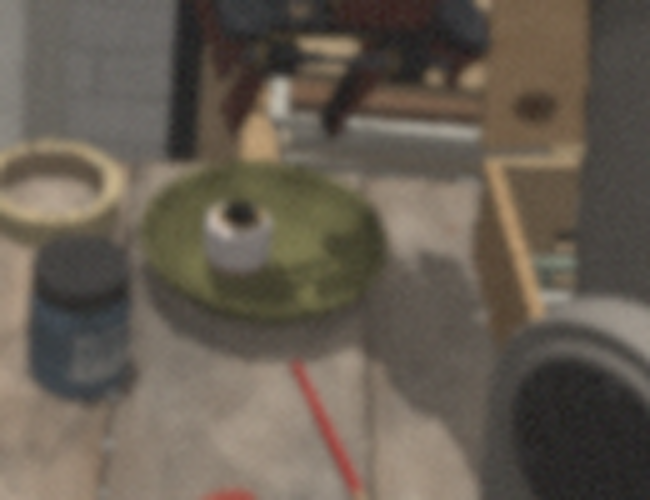

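View pics/top9.png

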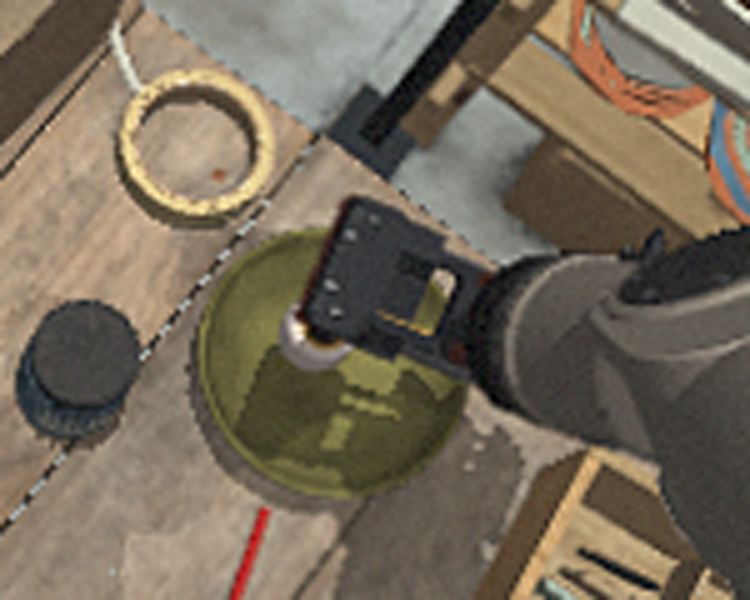

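{"method": "play_rows", "body": {"dp": [[-15,5,-40],[-30,20,-85],[-45,50,-130],[-60,90,-170],[-70,130,-210],[-80,170,-250],[-80,170,-250]], "turn": [0,0,0,0,0,0,0]}}

```text
t: 36.5
tool_pos: [0.4639, -0.0891, 0.4811]
orientation: [0.641, 2.717, 0.188]
ft_force: [-0.1, -0.5, -0.7]
grip_width: 0.0601
```

```bash
python3 -c "
from h import *
st()
snap('10')"
```

```text
t 36.50 pos [ 0.4639 -0.0891  0.4811] x [-0.839  0.455 -0.298] y [0.409 0.889 0.204] z [ 0.357  0.049 -0.933] lean 21.15 az 7.8
 q [-0.328 -0.194  0.365  1.959  0.005  1.     1.149] F [-0.11 -0.5  -0.7 ] w 60.06
```

View pics/scene10.png

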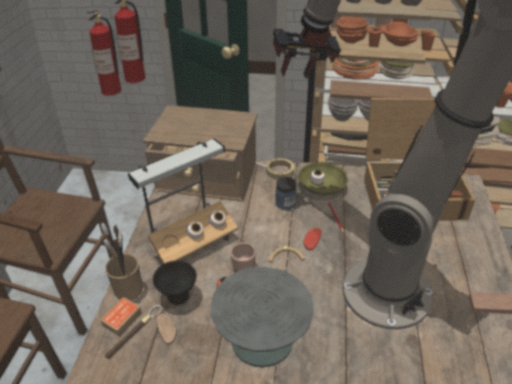

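View pics/top10.png

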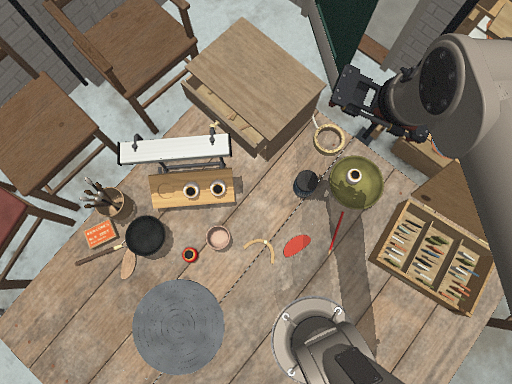

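Top view: the switch stands in the dish at about (354,176), and two switches remain in their pockets at (190,191) and (218,189). Next I measure how far off-centre it is.

```bash
python3 - <<'E'
from h import *
def dish(d):
    C=cloud(d); hsv=cv2.cvtColor(d["pixels"],cv2.COLOR_BGR2HSV); x,y,z=np.moveaxis(C,-1,0)
    g=((hsv[...,0]>22)&(hsv[...,0]<45)&(hsv[...,1]>90)&(x>.3)&(x<.56)&(y<-.06)&(y>-.3)&(z<.08)).astype(np.uint8)
    g=cv2.morphologyEx(g,cv2.MORPH_OPEN,np.ones((3,3)));nl,lab,s,ce=cv2.connectedComponentsWithStats(g)
    if nl<2: return None,C
    i=1+np.argmax(s[1:,4]); c=max(cv2.findContours((lab==i).astype(np.uint8),cv2.RETR_EXTERNAL,cv2.CHAIN_APPROX_NONE)[0],key=len)
    h=cv2.convexHull(c).reshape(-1,2); o,r=ray(d,h); P=o+r*((.043-o[2])/r[:,2])[:,None]
    (a,b),R=cv2.minEnclosingCircle(P[:,:2].astype(np.float32)); return (round(a,4),round(b,4),round(R,4)),C
for n,b in(("top",(345,165,365,187)),("scene",(308,165,330,190))):
    print(n,"before",dish(load(n+"0.npz"))[0])
    d=load(n+"10.npz"); D,C=dish(d); print(n,"after",D)
    g=cv2.cvtColor(d["pixels"],cv2.COLOR_BGR2GRAY); x0,y0,x1,y1=b
    m=(g[y0:y1,x0:x1]<70).astype(np.uint8); nl,lab,s,ce=cv2.connectedComponentsWithStats(m)
    print(s[1:])
    for i in range(1,nl):
        if s[i,4]<8: continue
        o,r=ray(d,[ce[i]+[x0,y0]]); print(" cap",ce[i]+[x0,y0],(o+r[0]*(.0485-o[2])/r[0][2]).round(4), "depth z",np.median(C[y0:y1,x0:x1][lab==i],0).round(4))
# easy caps before/after, scene objects
for k in "0","10":
    d=load("top%s.npz"%k);C=cloud(d);hsv=cv2.cvtColor(d["pixels"],cv2.COLOR_BGR2HSV);x,y,z=np.moveaxis(C,-1,0)
    w=((x>.40)&(x<.66)&(y>.15)&(y<.48)&(z>.06)&(z<.16)&(hsv[...,2]<60)).astype(np.uint8)
    nl,lab,s,ce=cv2.connectedComponentsWithStats(w)
    for i in range(1,nl):
        if s[i,4]>8: print(k,ce[i].round(1),np.median(C[lab==i],0).round(4))
    cv2.imwrite(f"pics/dz{k}.png",cv2.resize(d["pixels"][140:220,290:400],None,fx=6,fy=6,interpolation=cv2.INTER_CUBIC))
E
```

```text
top before (0.4322, -0.1743, 0.0818)
top after (0.4323, -0.1743, 0.0817)
[[ 6  6  8  8 46]
 [ 3 21  1  1  1]]
 cap [354.86956522 174.13043478] [ 0.4537 -0.1726  0.0485] depth z [ 0.454  -0.1724  0.048 ]
scene before None
scene after None
[[ 8  6  4  3 12]
 [ 0 23  4  2  6]
 [12 23  1  1  1]
 [14 22  4  3  7]
 [ 5 24  1  1  1]]
 cap [317.5 172. ] [ 0.4528 -0.1732  0.0485] depth z [ 0.4524 -0.1741  0.0481]
0 [217.4 189. ] [0.4355 0.227  0.0963]
0 [190.  191.5] [0.4359 0.3025 0.096 ]
0 [162.9 193.5] [0.4379 0.3768 0.0972]
10 [217.4 188.6] [0.4378 0.2275 0.0917]
10 [190.2 191. ] [0.4384 0.3028 0.0914]
```

View pics/dz10.png

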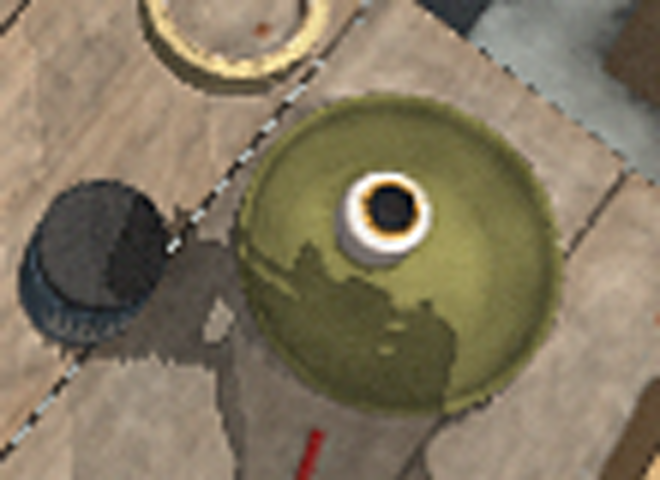

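```bash
python3 -c "
from station import manip
print(manip.hand_in())"
```

```text
the job is handed in; nothing more can be done
None
```

I pressed all three caps in, found the stiff switch and stood it upright in the olive dish. One contact during the carry may still fail the run.

- **Pressing:** The middle switch peaked at about 4 N and the one at y ≈ 0.23 m at about 4 N. The one at y ≈ 0.38 m rose past 10 N and stopped about 1 mm shallower, so it is the stiff one. I pushed each cap on until it met its stop.
- **Leaning the tool:** The moves can only turn about the tool's axis. I got the 28° lean by commanding poses just out of reach.
- **Placing:** I lowered the switch, still leaning about 21°, until its foot touched the dish floor, then opened the gripper and it settled upright.

**Last checks:**
- The stiff switch stands about 21 mm from the dish's centre, inside the 45 mm limit. Its cap top is at 48 mm, which fits upright on the dish floor and pressed in about 5 mm.
- The dish had moved by less than 1 mm.
- The two easy switches are still in their pockets. The camera puts their caps about 5.3 mm lower than at the start, measured along the slope. That is short of the 5.5 mm required, but within the depth noise, and both had been pushed to their stops.
- I judged the jar and cups only by eye. They look unmoved.
- I handed in at about 36.6 s.

**What went wrong:** At about t = 25 s the wrist force reached about 79 N while I was carrying the switch near the right-hand tool box. Either the arm or gripper touched something there, probably the box's open lid, or the arm stopped hard at a joint's limit. I backed off at once. It stayed under the 120 N wrist limit, but if the arm or gripper body was pressing on the lid it may have passed the 40 N limit. I could not check which it was.

Several joints also sat at the very edge of their ranges while I was placing the switch.

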